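# Snap the junction-box cover home and hang up the hand pusher

## Robot

A 6-joint arm with a two-finger parallel gripper is mounted at the origin on the work surface. World frame = base frame: x ahead of the robot, y to its left, z up, the work surface at z = 0. Lengths are in m, angles in rad, forces in N, time in s.
With the tool pointing down it reaches from about 0.3 to 0.75 m from the base axis. Payload 8.5 kg.
Tool frame: the origin (TCP) lies at the very end of the fingers, on their centre line; the grasp point (between the pads) lies 19 mm behind it; z points along the fingers, y is the direction in which the jaws open and shut (so a half turn about z gives the same grasp; the last joint's range is limited). The gripper opens to 88 mm and grips with 3 to 60 N. Pads are 18 mm wide; open, the fingers measure 123 mm over their backs; the gripper's body (75 mm by 187 mm) begins 45 mm behind the grasp point.
Start: joints at [-1.557, 0.381, 1.297, -0, 1.464, -0.215], TCP at [0.125, -0.536, 0.239] pointing down, gripper open.
Joint ranges: [-3.11, 3.11], [-0.89, 2.33], [0.22, 2.48], [-1.42, 4.56], [0.17, 2.85], [-2.88, 2.88]. Speed limits (rad/s): [2.39, 2.39, 3.14, 3.14, 3.14, 3.14].

## Interface

Orientations are given as a unit quaternion [w, x, y, z].
In Python, from rig import ctrl, cams gives the robot as it stands.
- The arm moves only by the tool step_arm, never from a script. Its argument "moves" is a list of rows, each a list of 3 entries, a list of its own where there are three numbers: the shift along the tool's x, y, z in mm, then the turn, a rotation vector about the tool's x, y, z in degrees, then the finger opening in mm, from 0 to 88.1. A call has 1 to 12 rows; each row shifts and turns the pose as measured when the row begins, along the tool's axes as they then stand; what a row does not reach is not made up. A row lasts 1/12 s, in which the tool goes at most 41.7 mm and 7.16 degrees, less where a joint would pass 70% of its speed; a pose out of reach is approached as far as the arm can. A call is refused whole if a number of a shift passes 41.7 or a number of a turn 7.16, either way. A call with a gripper value outside its range is refused whole. The fingers move at their own pace and stop on an object; the grip force is fixed at half the most. Time passes only in rows, so rows that do not move let the fingers close. It gives the time, the measured TCP pose, the force and the opening at its end, in the units of the state.
- ctrl.sense(): the state, without advancing time (a new reading comes with each control period).
- cams.get_image(name): name is "scene" or "side" or "wrist"; returns the picture (384x512x3 uint8, red, green, blue); there is no depth.
- cams.camera_info(name): a dict with "fx", "fy", "cx", "cy" (pixels), "xyz" and "orientation" of the camera in the world; the wrist camera has in their place "tool_from_camera" (4x4, takes a point from camera to tool coordinates, whose origin is the TCP and whose axes are the flange's). Camera axes: x right, y up, looking along -z (the intrinsics and any distortion apply to the point x, -y, -z); pixel columns grow to the right and rows downward; lengths in m; the calibration is good to about 2 mm. The wrist camera is an equidistant fisheye: a pixel r from the principal point sees the ray r / f radians off the axis. A picture is of the moment at which its call begins: read the wrist's pose just before it. camera_info takes no time and is no camera call.
- ctrl.finish_job(): hands the job in, once; it reports no verdict.
The state is a dict: "time": time; "joint_positions": joint angles; "joint_vel": joint speeds; "joint_torque": joint torques, N m; "tool_pos": TCP position; "tcp_rot": TCP orientation; "contact_force": force on the tool from outside, world axes, zero at the start; "moment": the same for the moment, N m; "finger_gap": finger opening in m.
Only numpy, scipy, OpenCV 4.12 (cv2) and the standard library are available. Lean on these libraries where they do the work, as an engineer would, in place of code of your own. Each camera call takes 0.05 s, during which the arm holds its last target.

## Task

The round junction box in the clamping fixture still has its snap-fit cover standing proud of the rim. Take the hand pusher by its D-handle and press the cover straight down with the pusher's foot (not with the gripper) until it has snapped fully home on the rim, then hang the pusher by its handle on the empty hook of the tool stand and leave it hanging there at rest. Do not push the other things on the bench about.

Things in the scene. Friction and masses are not known exactly. Their poses are not given: they have to be found in the camera images.
- pusher_grip (a point): Hand pusher, loose, standing upright on its foot, 138 mm tall, 0.36 kg: white foot, thin steel stem, dark steel D-handle on top. The point is the centre of the handle's window, 106 mm above the foot's underside. x is square to the handle's loop (the way a hook goes through), y along its width, z up. Alike when turned half round. Gripped from above across its 52 mm width, the window stays free.
- handle_bar (a point): Underside of the middle of the handle's top bar (where it bears on a hook), 126 mm above the foot's underside; pusher's axes. The handle is an upright rectangular loop, 52 mm wide outside (y), 14 mm thick (x), with a window 36 mm wide and 40 mm high (86 to 126 mm above the foot's underside). Side bars flat, 8 mm wide, 54 mm tall; top bar round, 12 mm thick.
- pusher_foot (a point): Centre of the flat underside of the pusher's foot, a disc of 60 mm diameter, 18 mm thick, tapering above to the 20 mm stem.
- box_rim (a point): Round light grey junction box, 90 mm diameter, 48 mm high, a pipe spout on two sides, clamped between dark steel jaws on an aluminium plate (150 x 170 x 12 mm) fixed to the bench. The point is the centre of the box's top rim, 60 mm above the bench; z is up. Inside it is 78 mm wide, with four sprung tongues that the cover snaps past.
- cover_top (a point): Light grey loose snap-fit cover in the box's mouth: a disc 90 mm across, 5 mm thick, a ring under 1 mm high on its face, a plug with a snap bead beneath. The point is the centre of its flat top; z is up. It starts some 12.5 mm above box_rim; fully home the disc lies on the rim and it is 5 mm above. The snap takes about 15 N straight down, then the force falls until the disc meets the rim.
- hook_free: The tool stand's empty hook: a round steel rod, 8 mm thick, level, from a clamp on the stand's cross tube towards the robot. Origin: top of the rod at the lowest point of the saddle, where a hung handle rests, 215 mm above the bench. z is up; -x points along the hook to its free tip, which turns up 23 mm out and ends 15 mm above the origin. On the +x side the rod runs 47 mm to the clamp.
- hook_used: The other hook of the stand, 160 mm from the empty one along the cross tube, the same shape, with a round slotted wire gauge (84 mm diameter, 4 mm thick) hanging on it, all fixed.
- stand: Green steel tool stand, fixed: foot plate 110 x 200 x 12 mm, post 26 mm square, cross tube 22 mm square and 300 mm long along y, top at 222 mm. Origin on the bench under the post; -x is the way the hooks point. The hooks' saddles lie 62 mm in front of the tube's axis, 80 mm to either side of the post; which of the two is empty varies.
- gland_a: Brass cable gland, 42 mm diameter, 53 mm tall, standing on the bench near the middle; bystander. Origin under its foot.
- gland_b: A second brass cable gland of the same size, on the left towards the back; bystander. Origin under its foot.
- tape_roll: Roll of black tape lying flat, 90 mm outside, 24 mm high; bystander. Origin under its centre.
- driver: Screwdriver, 190 mm long, lying at the back left; bystander. Origin at the middle of its underside.
- done_box: A finished junction box, its cover already home, standing loose on the bench at the back right, 90 mm diameter, 53 mm high; bystander. Origin under its centre.
- cutters: Side cutters with black grips, 155 mm long, lying on the left; bystander. Origin under the pivot.
Not all that is in view belongs to the job. What is shaped like the part that bears box_rim but green is not meant.

How it is judged:
By the outcome, as a careful person would: the job done as asked, in the order asked, and still so for the second after the job is handed in, with the robot touching nothing.
It also fails if it takes over 58 s, if anything falls off the work surface, if the arm or the gripper's body presses on something with over 40 N, if the wrist force passes 120 N, or if a joint passes its speed limit or range.

## Working session

There is one attempt and no reset: what is moved stays moved. The work goes in short steps, Python scripts to look and compute and a tool call to move; the robot and the scene stay as the last step left them, time stands still between calls to the robot, and variables do not carry over. Pictures are saved under pics/ and viewed, and the job is handed in when it is done.

Besides the shell and the picture viewer there is one more tool, called after ">>>" by a JSON object that holds its "fn" and its "kwargs", one argument or row to a line. step_arm: Moves the arm, as the interface text tells. Its arguments: {"type":"object","properties":{"moves":{"type":"array","items":{"type":"array"}}},"required":["moves"]}

```bash
ls; mkdir -p pics
python3 - <<'E'
from rig import ctrl,cams
import cv2
print(ctrl.sense())
for n in ["scene","side","wrist"]:
    print(n,cams.camera_info(n))
    im=cams.get_image(n); cv2.imwrite(f"pics/{n}0.png",im[:,:,::-1])
E
```

```text
pics
{'time': 0.0, 'joint_positions': array([-1.55729356e+00,  3.81195844e-01,  1.29829736e+00, -4.90861141e-06,
        1.46355136e+00, -2.15322863e-01]), 'joint_vel': array([ 0.00062279, -0.00159188,  0.00017806,  0.00040274, -0.00013028,
        0.00049548]), 'joint_torque': array([-1.29774027e-03, -4.37930596e+01, -2.24556345e+01,  7.12891272e-02,
        3.53263901e-02, -1.15290636e-04]), 'tool_pos': array([ 0.12473898, -0.5353751 ,  0.2381255 ]), 'tcp_rot': array([-7.22505888e-04,  9.93461699e-01,  1.14163595e-01,  7.07040961e-05]), 'contact_force': array([ 0.38076441, -0.42670813,  0.58015311]), 'moment': array([ 0.01915329, -0.03936819, -0.01452754]), 'finger_gap': 0.08824322277588874}
scene {'fx': 447.5036146459545, 'fy': 447.5036146459545, 'cx': 250.78004491218704, 'cy': 187.3194694741503, 'xyz': array([ 0.82938575, -0.54549584,  1.17064627]), 'orientation': array([0.92620843, 0.28780891, 0.077882  , 0.23073442])}
side {'fx': 483.1092116207332, 'fy': 483.1092116207332, 'cx': 255.26012364021582, 'cy': 188.86192292837492, 'xyz': array([0.03149745, 1.08834834, 1.33963041]), 'orientation': array([-0.19678884, -0.07254786,  0.3598769 ,  0.90912022])}
wrist {'fx': 297.3186396354542, 'fy': 297.3186396354542, 'cx': 259.4153556102823, 'cy': 193.13303022912825, 'tool_from_camera': array([[-4.46346930e-04,  9.64124453e-01,  2.65450260e-01,
         6.83478642e-02],
       [ 9.99999884e-01,  3.81703800e-04,  2.95109566e-04,
        -1.15101379e-03],
       [ 1.83198976e-04,  2.65450361e-01, -9.64124511e-01,
        -1.46486393e-01],
       [ 0.00000000e+00,  0.00000000e+00,  0.00000000e+00,
         1.00000000e+00]])}
```

View pics/scene0.png

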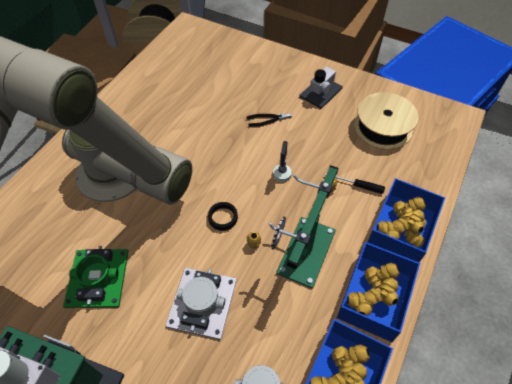

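View pics/side0.png

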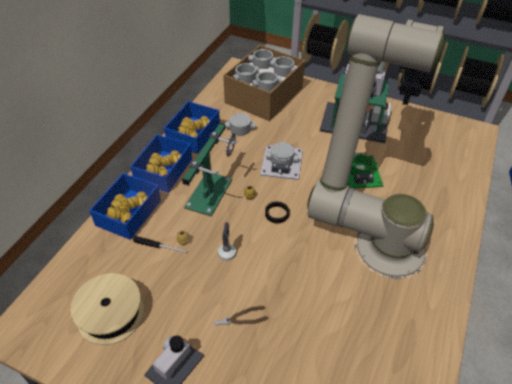

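View pics/wrist0.png

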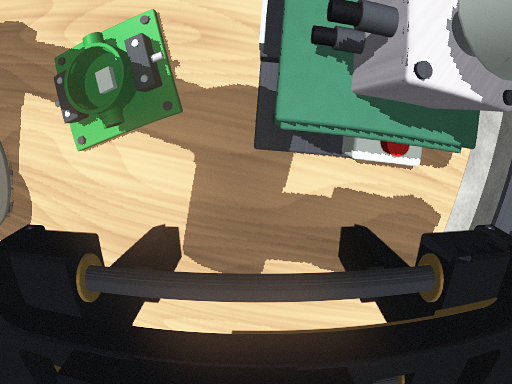

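The scene view shows the pusher at about (283,165), the stand at (310,235), the grey box in its fixture at (202,297), and gland_a at (254,240). The side view shows the pusher at (227,245), the box at (283,157) and the stand at (208,180). Next I zoom in on these.

```bash
cat > h.py <<'E'
import numpy as np, cv2
from scipy.spatial.transform import Rotation as R
from rig import ctrl,cams
def rot(q): return R.from_quat([q[1],q[2],q[3],q[0]])
def ray(n,u,v,st=None):
    c=cams.camera_info(n)
    if n!='wrist':
        d=np.array([(u-c['cx'])/c['fx'],-(v-c['cy'])/c['fy'],-1]); d/=np.linalg.norm(d)
        return np.array(c['xyz']),rot(c['orientation']).apply(d)
    st=st or ctrl.sense(); T=c['tool_from_camera']
    a=np.array([u-c['cx'],v-c['cy']]); r=np.hypot(*a); th=r/c['fx']
    s=a/max(r,1e-9)*np.sin(th); d=np.array([s[0],-s[1],-np.cos(th)])
    Rt=rot(st['tcp_rot'])
    return st['tool_pos']+Rt.apply(T[:3,3]),Rt.apply(T[:3,:3]@d)
def proj(n,p,st=None):
    c=cams.camera_info(n);p=np.asarray(p,float)
    if n!='wrist':
        q=rot(c['orientation']).inv().apply(p-c['xyz'])
        return np.array([c['cx']-c['fx']*q[0]/q[2],c['cy']+c['fy']*q[1]/q[2]])
    st=st or ctrl.sense();T=c['tool_from_camera']
    q=T[:3,:3].T@(rot(st['tcp_rot']).inv().apply(p-st['tool_pos'])-T[:3,3])
    th=np.arctan2(np.hypot(q[0],q[1]),-q[2]);s=np.hypot(q[0],q[1])
    return np.array([c['cx']+c['fx']*th*q[0]/s,c['cy']-c['fx']*th*q[1]/s])
def plane(n,u,v,z,st=None):
    o,d=ray(n,u,v,st); return o+d*(z-o[2])/d[2]
def tri(rs):
    A=sum(np.eye(3)-np.outer(d,d) for o,d in rs);b=sum((np.eye(3)-np.outer(d,d))@o for o,d in rs)
    p=np.linalg.solve(A,b);return p,[np.linalg.norm(np.cross(p-o,d)) for o,d in rs]
def crop(f,out,x0,y0,x1,y1,k):
    im=cv2.imread(f)[y0:y1,x0:x1];cv2.imwrite(out,cv2.resize(im,None,fx=k,fy=k,interpolation=cv2.INTER_CUBIC))
E
python3 - <<'E'
from h import *
crop('pics/scene0.png','pics/s_a.png',240,130,340,290,5) if 0 else None
crop('pics/scene0.png','pics/s_a.png',210,130,390,290,4)
crop('pics/scene0.png','pics/s_b.png',150,250,250,350,6)
crop('pics/side0.png','pics/d_a.png',170,110,310,270,4)
E
```

```text
(no output)
```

View pics/s_a.png

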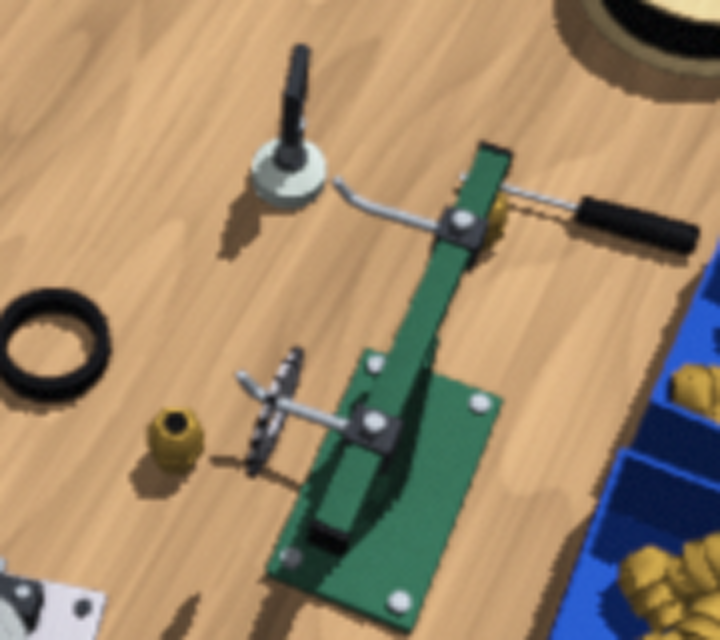

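View pics/s_b.png

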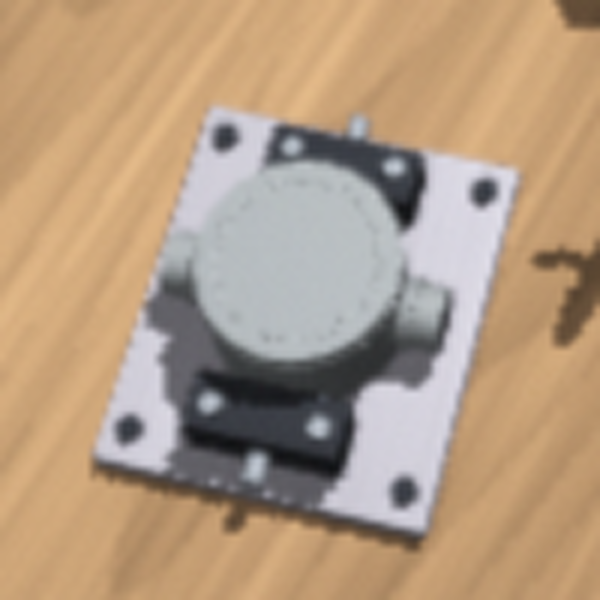

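View pics/d_a.png

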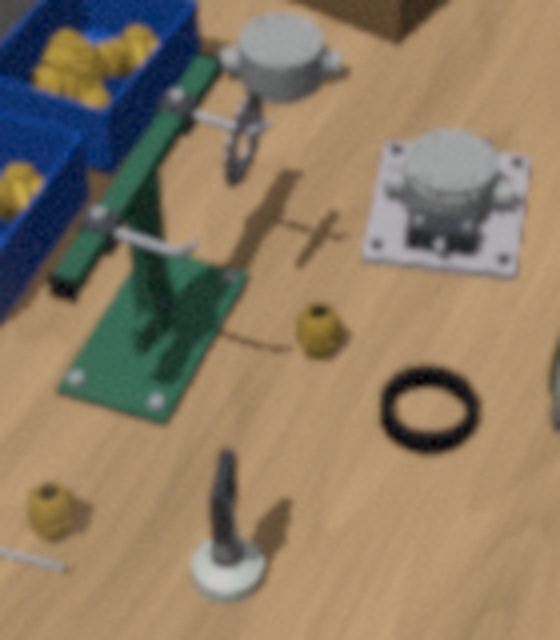

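Run:
```python
from h import *
np.set_printoptions(precision=4,suppress=True)
def A(u,v):return (210+(u-1.5)/4,130+(v-1.5)/4)
def B(u,v):return (150+(u-2.5)/6,250+(v-2.5)/6)
def D(u,v):return (170+(u-1.5)/4,110+(v-1.5)/4)
def T(nm,a,d):print(nm,*tri([ray('scene',*a),ray('side',*d)]))
T('handle top',A(301,48),D(227,453))
T('tip free',A(338,182),D(193,245))
T('bolt free',A(462,218),D(101,215))
T('bolt used',A(374,421),D(180,97))
T('tip used',A(243,377),D(267,125))
T('cover',B(298,259),D(451,158))
for n,f,(x0,y0,x1,y1) in [('scene','pics/scene0.png',(268,160,300,190)),('side','pics/side0.png',(212,238,242,266))]:
    im=cv2.imread(f)[y0:y1,x0:x1]; h=cv2.cvtColor(im,cv2.COLOR_BGR2HSV)
    m=((h[...,1]<50)&(h[...,2]>110)).astype(np.uint8)
    cs,_=cv2.findContours(m,0,1);c=max(cs,key=cv2.contourArea)
    e=cv2.fitEllipse(cv2.convexHull(c));u=e[0][0]+x0;v=e[0][1]+y0
    print('foot',n,e,plane(n,u,v,.009))
for n,f,(x0,y0,x1,y1) in [('scene','pics/scene0.png',(178,272,222,316)),('side','pics/side0.png',(262,136,302,160))]:
    c=cams.camera_info(n)
print('cover plane', plane('scene',*B(298,261),.0725),plane('side',*D(451,158),.0725))
# plate corners
for c in [(212,108),(520,172),(425,532),(95,462)]: print('plate',plane('scene',*B(*c),.012))
for c in [(367,352),(500,402),(410,630),(270,572)]: print('standfoot',plane('scene',*A(*c),.012))
for c in [(493,145),(340,535)]: print('tube ends',plane('scene',*A(*c),.222))
print('glandA top',plane('scene',*A(177,420),.053),'tape',plane('scene',*A(52,345),.012))
```

```text
handle top [0.498  0.2526 0.1633] [np.float64(0.003955501776374038), np.float64(0.003955501776374134)]
tip free [0.5927 0.1123 0.2262] [np.float64(0.00038458902338766676), np.float64(0.00038458902338779535)]
bolt free [0.6755 0.1184 0.2323] [np.float64(0.0014338789994194088), np.float64(0.0014338789994193524)]
bolt used [ 0.6861 -0.0417  0.2315] [np.float64(0.0018429105876037715), np.float64(0.0018429105876036946)]
tip used [ 0.6031 -0.0472  0.225 ] [np.float64(0.0008849481447403768), np.float64(0.0008849481447405748)]
cover [ 0.4973 -0.2338  0.0729] [np.float64(0.00055471696922087), np.float64(0.0005547169692209083)]
foot scene ((14.071915626525879, 11.248274803161621), (14.620342254638672, 18.73868751525879), 97.9277114868164) [0.4976 0.2598 0.009 ]
foot side ((14.404293060302734, 13.727180480957031), (16.43738555908203, 18.182498931884766), 83.07508850097656) [0.4993 0.2526 0.009 ]
cover plane [ 0.4982 -0.2342  0.0725] [ 0.497  -0.2345  0.0725]
plate [ 0.4047 -0.1723  0.012 ]
plate [ 0.5476 -0.1327  0.012 ]
plate [ 0.5917 -0.2943  0.012 ]
plate [ 0.4504 -0.3356  0.012 ]
standfoot [0.6257 0.1283 0.012 ]
standfoot [0.73   0.1349 0.012 ]
standfoot [ 0.7429 -0.0585  0.012 ]
standfoot [ 0.64  -0.065  0.012]
tube ends [0.6702 0.1909 0.222 ]
tube ends [ 0.6998 -0.1127  0.222 ]
glandA top [ 0.5374 -0.0091  0.053 ] tape [0.4132 0.0232 0.012 ]
```

>>> {"fn": "step_arm", "kwargs": {
  "moves": [
    [[30,-18,-8],[0,0,0],88],
    [[30,-18,-8],[0,0,0],88],
    [[30,-18,-8],[0,0,0],88],
    [[30,-18,-8],[0,0,0],88],
    [[30,-18,-8],[0,0,0],88],
    [[30,-18,-8],[0,0,0],88],
    [[30,-18,-8],[0,0,0],88],
    [[30,-18,-8],[0,0,0],88],
    [[30,-18,-8],[0,0,0],88],
    [[30,-18,-8],[0,0,0],88],
    [[30,-18,-8],[0,0,0],88],
    [[30,-18,-8],[0,0,0],88]
  ]
}}

```text
time: 1.15
tool_pos: [0.4345, -0.2338, 0.335]
tcp_rot: [-0.005, 0.994, 0.108, -0.001]
contact_force: [0.2, -0.5, 0.7]
finger_gap: 0.088
```

Run:
```python
from h import *
im=cams.get_image('wrist');cv2.imwrite('pics/w1.png',im[:,:,::-1])
print(proj('wrist',[.4975,-.234,.0725]))
```

```text
[274.56153211 121.83997039]
```

View pics/w1.png

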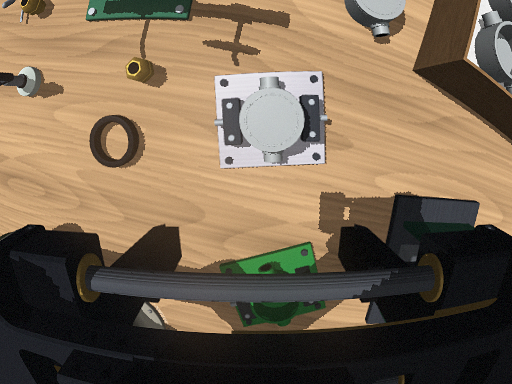

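>>> {"fn": "step_arm", "kwargs": {
  "moves": [
    [[7,-38,0],[0,0,0],88],
    [[7,-38,0],[0,0,0],88],
    [[7,-38,0],[0,0,0],88],
    [[7,-38,0],[0,0,0],88],
    [[7,-38,0],[0,0,0],88],
    [[7,-38,0],[0,0,0],88],
    [[7,-38,0],[0,0,0],88],
    [[7,-38,0],[0,0,0],88],
    [[7,-38,0],[0,0,0],88],
    [[7,-38,0],[0,0,0],88]
  ]
}}

```text
time: 2.03
tool_pos: [0.4209, 0.167, 0.3383]
tcp_rot: [-0.006, 0.994, 0.109, -0.001]
contact_force: [0.8, -1.1, 0.8]
finger_gap: 0.0879
```

Run:
```python
from h import *
s=ctrl.sense();print(s['tool_pos'],s['tcp_rot'])
im=cams.get_image('wrist');cv2.imwrite('pics/w2.png',im[:,:,::-1])
crop('pics/w1.png','pics/w1c.png',200,20,360,150,4)
cv2.imwrite('pics/w2c.png',cv2.resize(im[:,:,::-1],None,fx=1.5,fy=1.5,interpolation=cv2.INTER_CUBIC))
print(proj('wrist',[.498,.2526,.13],s),proj('wrist',[.615,.114,.215],s))
```

```text
[0.42086534 0.16704173 0.33834043] [-5.78809396e-03  9.94062474e-01  1.08654478e-01 -7.07076435e-04]
[206.21191546  93.06153377] [361.67114064   5.01848967]
```

View pics/w2c.png

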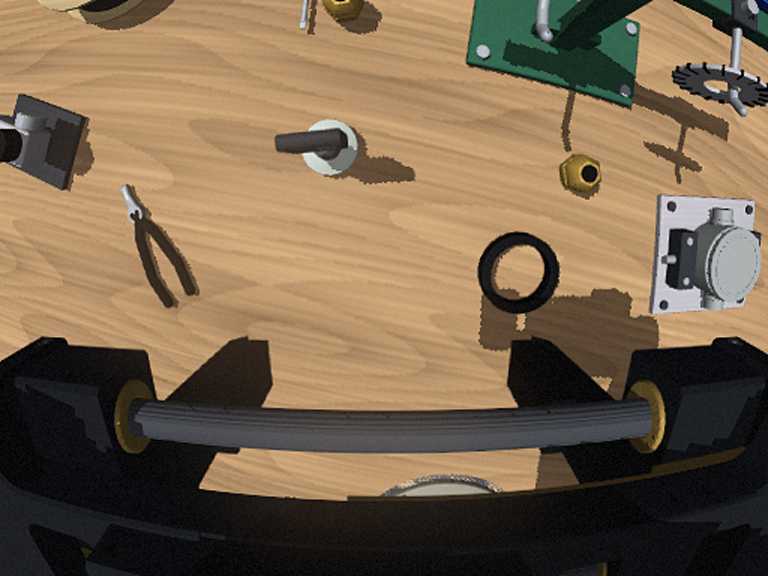

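The wrist view shows the pusher's top bar running from about (278,143) to (345,137) in the enlarged picture, with the foot centred at (329,147). The free hook is at (543,20). Gland and tape are well clear.

```bash
crop(){ :; }
python3 - <<'E'
from h import *
np.set_printoptions(precision=4,suppress=True)
crop('pics/w2.png','pics/w2d.png',170,70,290,130,6)
crop('pics/w2.png','pics/w2e.png',310,0,430,70,6)
im=cv2.imread('pics/w2.png')
x0,y0,x1,y1=175,70,245,125
h=cv2.cvtColor(im[y0:y1,x0:x1],cv2.COLOR_BGR2HSV)
m=((h[...,1]<45)&(h[...,2]>120)).astype(np.uint8)
cs,_=cv2.findContours(m,0,1);c=max(cs,key=cv2.contourArea);e=cv2.fitEllipse(cv2.convexHull(c))
print('foot',e,plane('wrist',e[0][0]+x0,e[0][1]+y0,.012))
a=plane('wrist',279/1.5,143/1.5,.132);b=plane('wrist',345/1.5,137/1.5,.132)
print(a,b,np.linalg.norm(a-b),(a+b)/2,np.degrees(np.arctan2(*(a-b)[1::-1])))
E
```

```text
foot ((45.782958984375, 23.353065490722656), (27.710960388183594, 34.077232360839844), 106.09151458740234) [0.5035 0.2603 0.012 ]
[0.4892 0.2828 0.132 ] [0.5037 0.2315 0.132 ] 0.05336301341608715 [0.4965 0.2572 0.132 ] 105.72699288193988
```

View pics/w2d.png

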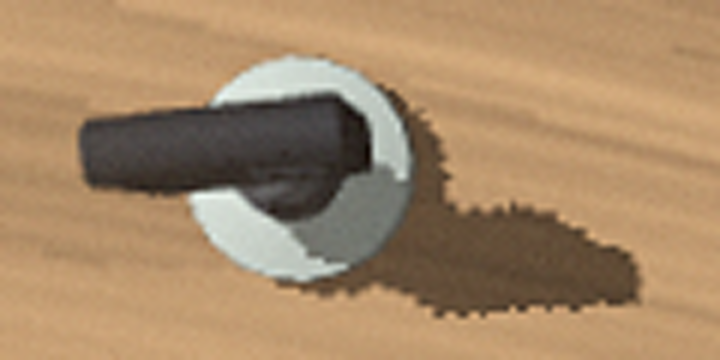

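View pics/w2e.png

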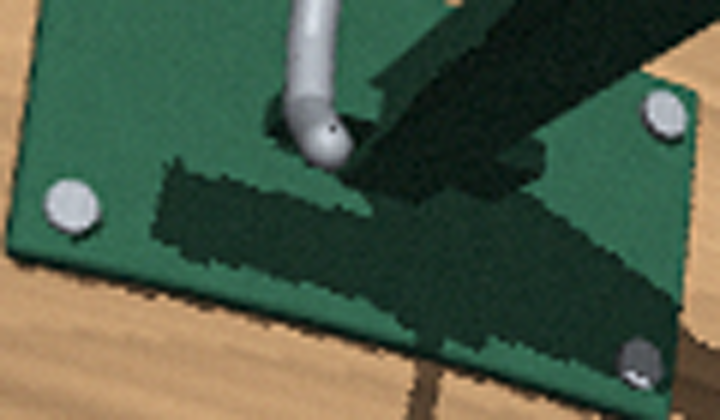

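Run:
```python
from h import *
np.set_printoptions(precision=4,suppress=True)
print('foot',plane('wrist',219.9,98.2,.012))
a=plane('wrist',170+83/6,70+153/6,.132);b=plane('wrist',170+341/6,70+130/6,.132)
print(a,b,np.linalg.norm(a-b),(a+b)/2,np.degrees(np.arctan2(*(a-b)[1::-1])))
st=ctrl.sense()
print('tip',plane('wrist',310+328/6,140/6,.229), tri([ray('wrist',310+328/6,140/6),ray('scene',294.1,175.1),ray('side',217.9,170.9)]))
M=rot(st['tcp_rot']).as_matrix();print(M)
```

```text
foot [0.4956 0.26   0.012 ]
[0.4886 0.2855 0.132 ] [0.5026 0.2351 0.132 ] 0.05231594709948399 [0.4956 0.2603 0.132 ] 105.5088985373702
tip [0.5903 0.1186 0.229 ] (array([0.5922, 0.1146, 0.2253]), [np.float64(0.0029131312332073417), np.float64(0.001231986637805492), np.float64(0.002421807412327849)])
[[ 0.9751  0.2218 -0.003 ]
 [ 0.2218 -0.975   0.0143]
 [ 0.0002 -0.0146 -0.9999]]
```

>>> {"fn": "step_arm", "kwargs": {
  "moves": [
    [[19,-15,20],[-0.8,0,-2.7],88],
    [[19,-15,20],[0,0,0],88],
    [[19,-15,20],[0,0,0],88],
    [[19,-15,20],[0,0,0],88],
    [[18,-14,20],[0,0,0],88],
    [[0,0,20],[0,0,0],88],
    [[0,0,15],[0,0,0],88],
    [[0,0,0],[0,0,0],88]
  ]
}}

```text
time: 2.75
tool_pos: [0.4923, 0.2794, 0.197]
tcp_rot: [0.0, 0.99, 0.142, 0.001]
contact_force: [-0.1, 0.2, 0.0]
finger_gap: 0.0878
```

```bash
cat > v.py <<'E'
import sys
from h import *
np.set_printoptions(precision=4,suppress=True)
s=ctrl.sense();print(s['tool_pos'],s['contact_force'],s['finger_gap']);print(rot(s['tcp_rot']).as_matrix())
im=cams.get_image('wrist');cv2.imwrite('pics/%s.png'%sys.argv[1],cv2.resize(im[:,:,::-1],None,fx=1.5,fy=1.5,interpolation=cv2.INTER_CUBIC))
E
python3 v.py w3
```

```text
[0.4923 0.2794 0.197 ] [-0.092   0.2051  0.0243] 0.08783834390830293
[[ 0.9599  0.2803  0.0021]
 [ 0.2803 -0.9599 -0.0005]
 [ 0.0019  0.0011 -1.    ]]
```

View pics/w3.png

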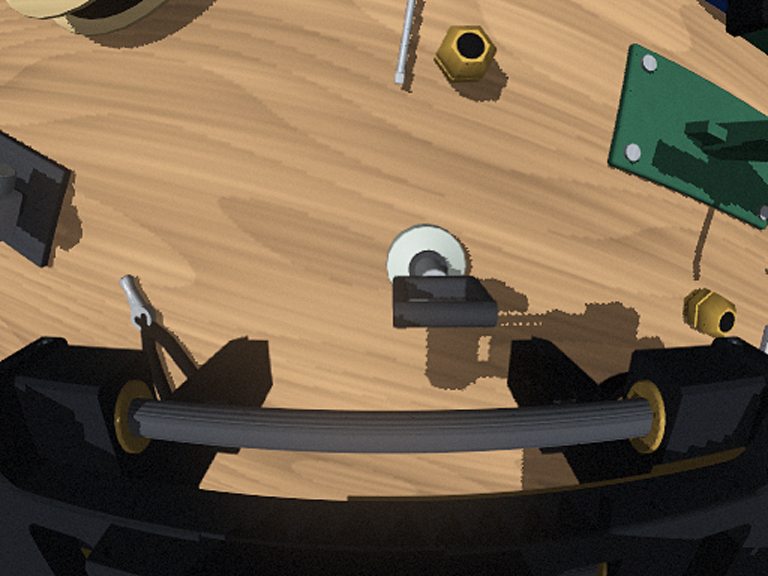

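Run:
```python
from h import *
np.set_printoptions(precision=4,suppress=True)
s=ctrl.sense();M=rot(s['tcp_rot'])
a=plane('wrist',394/1.5,315/1.5,.134);b=plane('wrist',497/1.5,313/1.5,.134)
c=(a+b)/2
print(a,b,np.linalg.norm(a-b),c,np.degrees(np.arctan2(*(a-b)[1::-1])))
print('foot',plane('wrist',427/1.5,264/1.5,.012))
print('in tool mm',1000*M.inv().apply(c-s['tool_pos']))
```

```text
[0.4905 0.2774 0.134 ] [0.506  0.2273 0.134 ] 0.052435829611889535 [0.4983 0.2523 0.134 ] 107.10959906599966
foot [0.4983 0.2519 0.012 ]
in tool mm [-2.393  27.4484 64.5448]
```

>>> {"fn": "step_arm", "kwargs": {
  "moves": [
    [[-1,14,0],[0,0,-0.7],88],
    [[-1,13,0],[0,0,0],88],
    [[0,0,0],[0,0,0],88]
  ]
}}

```text
time: 3.05
tool_pos: [0.4992, 0.2518, 0.2011]
tcp_rot: [0.0, 0.989, 0.148, 0.003]
contact_force: [0.3, 0.6, -0.1]
finger_gap: 0.0881
```

```bash
python3 v.py w4
```

```text
[0.4992 0.2518 0.2011] [ 0.2853  0.6239 -0.0963] 0.08808744668655515
[[ 0.9562  0.2927  0.0066]
 [ 0.2927 -0.9562  0.0007]
 [ 0.0065  0.0013 -1.    ]]
```

View pics/w4.png

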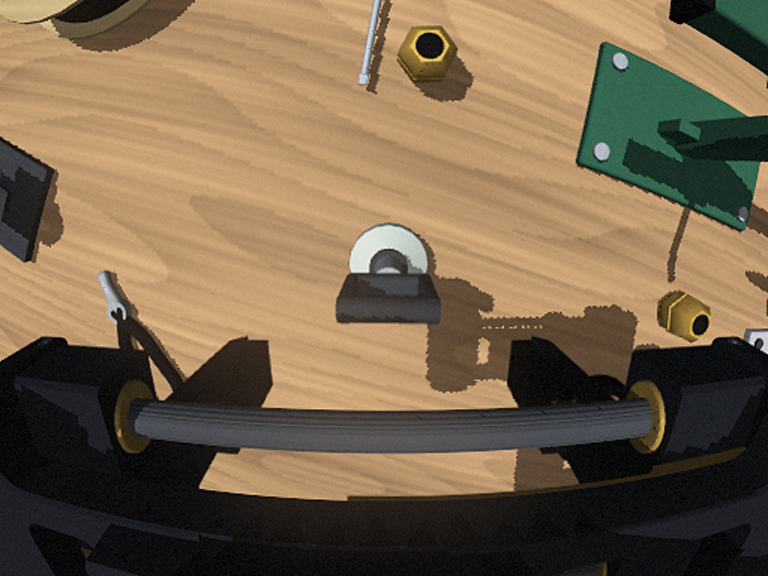

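The bar is centred between the fingers (337 to 440, mid 388.5 against 389). I descend and grip.

>>> {"fn": "step_arm", "kwargs": {
  "moves": [
    [[0,0,20],[0,-0.4,0],88],
    [[0,0,20],[0,0,0],88],
    [[0,0,20],[0,0,0],88],
    [[0,0,20],[0,0,0],88],
    [[0,0,20],[0,0,0],88],
    [[0,0,12],[0,0,0],88],
    [[0,0,4],[0,0,0],88],
    [[0,0,0],[0,0,0],88]
  ]
}}

```text
time: 3.77
tool_pos: [0.5032, 0.2542, 0.0891]
tcp_rot: [-0.001, 0.989, 0.145, 0.008]
contact_force: [0.6, -0.3, 0.3]
finger_gap: 0.0881
```

```bash
python3 v.py w5
```

```text
[0.5032 0.2542 0.0891] [ 0.5597 -0.2909  0.2986] 0.08806996961802313
[[ 0.9578  0.2872  0.0156]
 [ 0.2871 -0.9579  0.0047]
 [ 0.0163 -0.0001 -0.9999]]
```

View pics/w5.png

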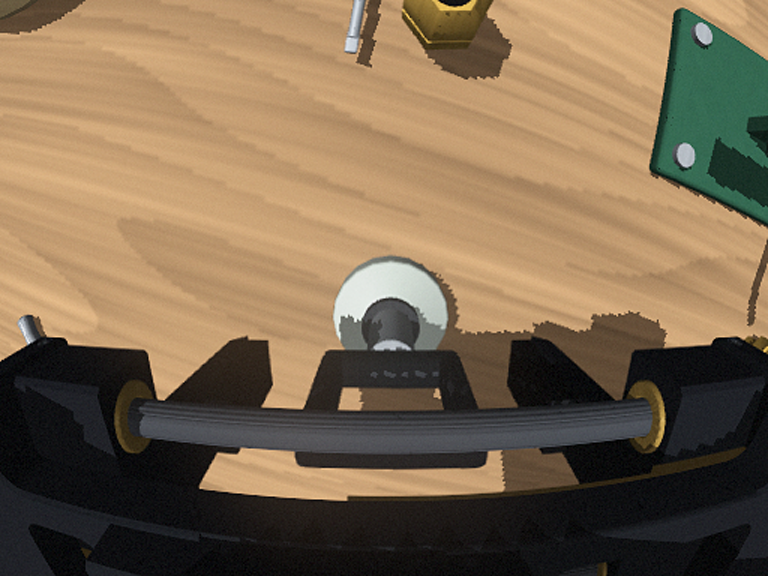

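>>> {"fn": "step_arm", "kwargs": {
  "moves": [
    [[-3,0.5,2],[0,-0.9,0],88],
    [[-2,0,1],[0,0,0],88],
    [[0,0,0],[0,0,0],88]
  ]
}}

```text
time: 4.07
tool_pos: [0.4995, 0.2527, 0.0892]
tcp_rot: [-0.0, 0.989, 0.145, 0.002]
contact_force: [-0.1, -0.2, -0.1]
finger_gap: 0.0879
```

```bash
python3 v.py w6
```

```text
[0.4995 0.2527 0.0892] [-0.1457 -0.2171 -0.0587] 0.08794550756935975
[[ 0.9579  0.2871  0.0044]
 [ 0.2871 -0.9579  0.0013]
 [ 0.0046  0.     -1.    ]]
```

>>> {"fn": "step_arm", "kwargs": {
  "moves": [
    [[-1,0,2],[0,-0.3,0],88],
    [[0,0,1],[0,0,0],70],
    [[0,0,0],[0,0,0],50],
    [[0,0,0],[0,0,0],40],
    [[0,0,0],[0,0,0],40],
    [[0,0,0],[0,0,0],40],
    [[0,0,0],[0,0,0],40],
    [[0,0,0],[0,0,0],40]
  ]
}}

```text
time: 4.78
tool_pos: [0.4992, 0.2526, 0.0872]
tcp_rot: [-0.0, 0.989, 0.145, 0.001]
contact_force: [-0.4, -1.0, 0.5]
finger_gap: 0.0517
```

```bash
python3 v.py w7
```

```text
[0.4992 0.2526 0.0872] [-0.3766 -1.0063  0.5288] 0.05172823139312537
[[ 0.958   0.2869  0.0014]
 [ 0.2869 -0.958   0.0004]
 [ 0.0014  0.0001 -1.    ]]
```

View pics/w7.png

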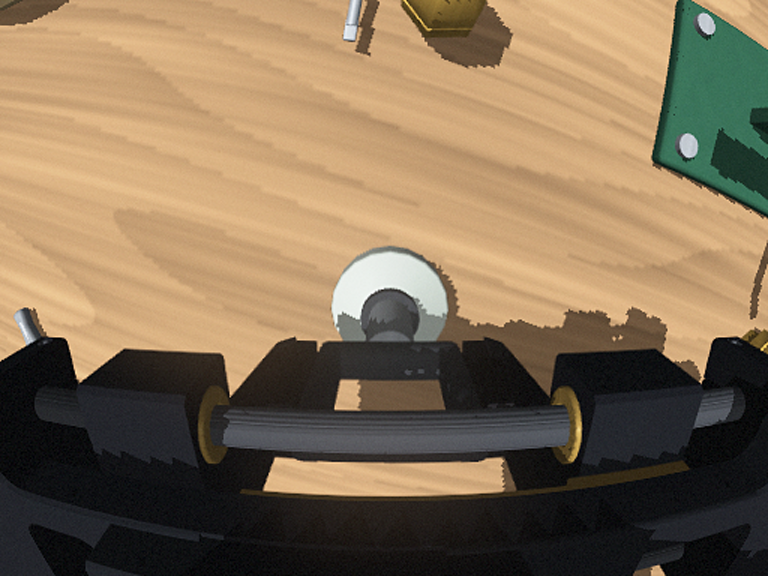

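>>> {"fn": "step_arm", "kwargs": {
  "moves": [
    [[0,0,-15],[0,0,0],40],
    [[0,0,-30],[0,0,0],40],
    [[0,0,-35],[0,0,0],40],
    [[0,0,-35],[0,0,0],40],
    [[0,0,-30],[0,0,0],40],
    [[0,0,-15],[0,0,0],40],
    [[-4,12,0],[0,0,0],40],
    [[-8,26,0],[0,0,0],40],
    [[-10,34,0],[0,0,0],40],
    [[-11,36,0],[0,0,0],40],
    [[-11,36,0],[0,0,0],40],
    [[-11,36,0],[0,0,0],40]
  ]
}}

```text
time: 5.83
tool_pos: [0.4923, 0.0598, 0.2439]
tcp_rot: [-0.0, 0.989, 0.15, -0.01]
contact_force: [1.1, -0.4, -3.1]
finger_gap: 0.052
```

```bash
cat > g.py <<'E'
import sys
from h import *
np.set_printoptions(precision=4,suppress=True)
t=np.array([float(x) for x in sys.argv[1:4]])
s=ctrl.sense();M=rot(s['tcp_rot'])
print('delta tool mm',1000*M.inv().apply(t-s['tool_pos']))
yaw=np.arctan2(M.as_matrix()[1,0],M.as_matrix()[0,0])
w=np.radians(float(sys.argv[4])) if len(sys.argv)>4 else yaw
D=np.array([[np.cos(w),np.sin(w),0],[np.sin(w),-np.cos(w),0],[0,0,-1]])
print('yaw',np.degrees(yaw),'rotvec deg',np.degrees((M.inv()*R.from_matrix(D)).as_rotvec()),s['finger_gap'],s['contact_force'],s['tool_pos'],s['time'])
E
python3 g.py .4975 -.234 .29
```

```text
delta tool mm [-83.3958 281.8622 -45.4755]
yaw 17.31424518743688 rotvec deg [-0.2099  1.1219 -0.0021] 0.051951330600045975 [ 1.0647 -0.4406 -3.1407] [0.4923 0.0598 0.2439] 5.8333
```

>>> {"fn": "step_arm", "kwargs": {
  "moves": [
    [[-11,36,0],[0,1,0],40],
    [[-11,36,0],[0,0,0],40],
    [[-11,36,0],[0,0,0],40],
    [[-10,36,0],[0,0,0],40],
    [[-10,34,0],[0,0,0],40],
    [[-9,30,0],[0,0,0],40],
    [[-8,25,0],[0,0,0],40],
    [[-5,15,0],[0,0,0],40],
    [[0,0,0],[0,0,0],40],
    [[0,0,0],[0,0,0],40]
  ]
}}

```text
time: 6.67
tool_pos: [0.4803, -0.2226, 0.2262]
tcp_rot: [-0.008, 0.989, 0.145, -0.013]
contact_force: [-0.1, 0.6, -3.7]
finger_gap: 0.0518
```

```bash
python3 g.py .4975 -.234 .23; python3 v.py w8
python3 - <<'E'
from h import *
for n in ['scene','side']:
    cv2.imwrite(f'pics/{n}1.png',cams.get_image(n)[:,:,::-1])
crop('pics/scene1.png','pics/s1c.png',130,190,290,350,4)
crop('pics/side1.png','pics/d1c.png',210,40,370,200,4)
E
```

```text
delta tool mm [13.129  15.7123 -4.4071]
yaw 16.635996134787366 rotvec deg [-1.1544  1.3076 -0.0132] 0.05179472784007542 [-0.1229  0.5634 -3.7389] [ 0.4803 -0.2226  0.2262] 6.6667
[ 0.4803 -0.2226  0.2262] [-0.1229  0.5634 -3.7389] 0.05179472784007542
[[ 0.9579  0.2858 -0.0276]
 [ 0.2862 -0.9581  0.0128]
 [-0.0228 -0.0201 -0.9995]]
```

View pics/w8.png

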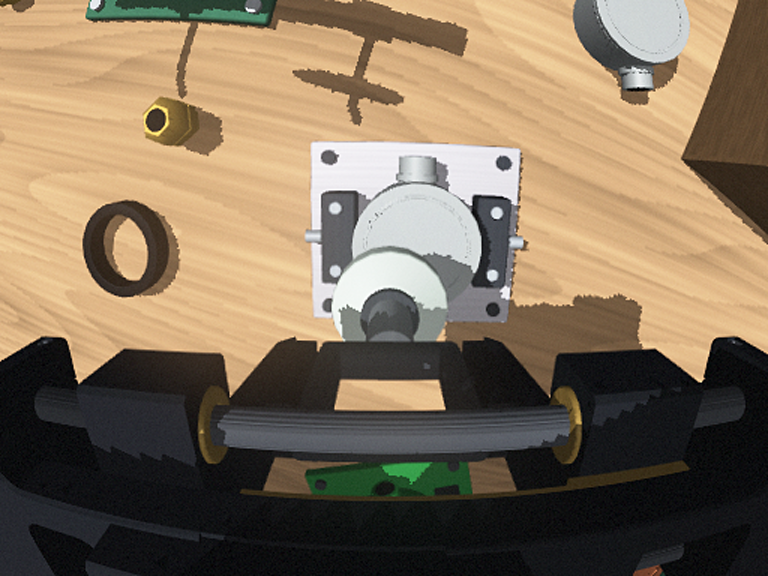

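View pics/s1c.png

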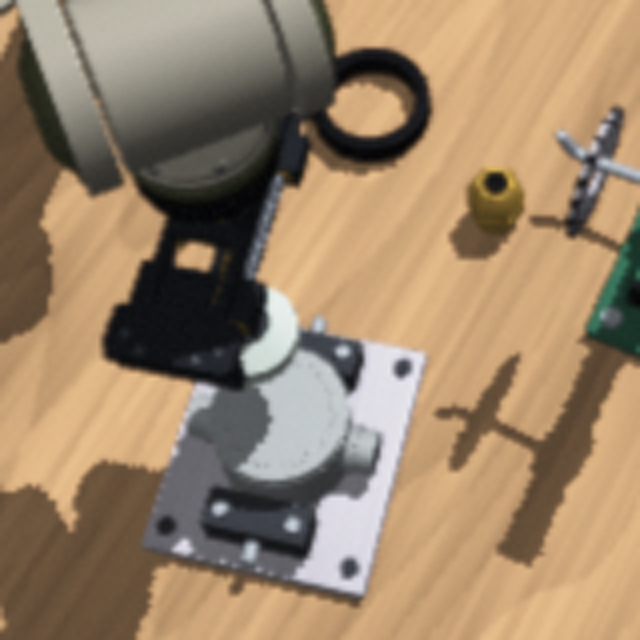

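View pics/d1c.png

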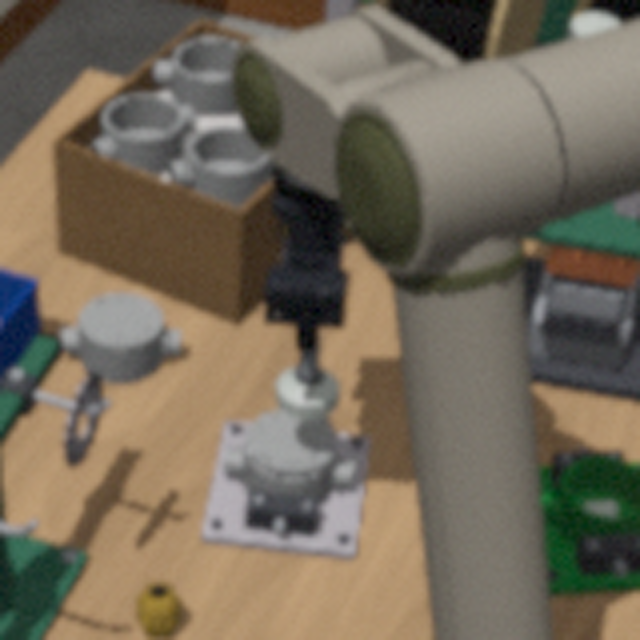

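Run:
```python
from h import *
np.set_printoptions(precision=4,suppress=True)
s=ctrl.sense();M=rot(s['tcp_rot'])
k=1.5
for c in [(417,247),(416,244)]: print('cover',plane('wrist',c[0]/k,c[1]/k,.0725))
for c in [(352,246),(482,246),(417,182)]: 
    p=plane('wrist',c[0]/k,c[1]/k,.0715);print('edge',p,np.linalg.norm(p[:2]-[.4975,-.234]))
# foot visible top edge disc z=18mm above underside => tool z =.087-.018
o,d=ray('wrist',389/k,247/k)
for u,v in [(389,247),(332,305),(447,305)]:
    o,d=ray('wrist',u/k,v/k);oo=M.inv().apply(o-s['tool_pos']);dd=M.inv().apply(d)
    print('foot edge tool mm',1000*(oo+dd*(.074-oo[2])/dd[2]))
```

```text
cover [ 0.4974 -0.2319  0.0725]
cover [ 0.4992 -0.2306  0.0725]
edge [ 0.4849 -0.189   0.0715] 0.04673658211347308
edge [ 0.5115 -0.2749  0.0715] 0.043223726189281664
edge [ 0.5398 -0.2187  0.0715] 0.04496838541620716
foot edge tool mm [29.9022 -1.2599 74.    ]
foot edge tool mm [ -0.5428 -30.9593  74.    ]
foot edge tool mm [-0.5667 28.9301 74.    ]
```

>>> {"fn": "step_arm", "kwargs": {
  "moves": [
    [[7,8,-2],[-0.6,0.7,0],40],
    [[6,7,-2],[-0.6,0.6,0],40],
    [[0,0,0],[0,0,0],40],
    [[0,0,0],[0,0,0],40]
  ]
}}

```text
time: 7.15
tool_pos: [0.5003, -0.2299, 0.2315]
tcp_rot: [0.002, 0.989, 0.148, 0.002]
contact_force: [-0.6, 0.8, -3.0]
finger_gap: 0.0516
```

```bash
python3 g.py .4975 -.233 .165
```

```text
delta tool mm [-3.874   1.7946 66.5232]
yaw 17.02284231174573 rotvec deg [ 0.266  -0.2401 -0.0006] 0.05156701374640663 [-0.5928  0.8185 -2.9604] [ 0.5003 -0.2299  0.2315] 7.15
```

>>> {"fn": "step_arm", "kwargs": {
  "moves": [
    [[-2,1,15],[0.2,-0.2,0],40],
    [[-2,1,20],[0,0,0],40],
    [[0,0,16],[0,0,0],40],
    [[0,0,8],[0,0,0],40],
    [[0,0,2],[0,0,0],40],
    [[0,0,0],[0,0,0],40],
    [[0,0,0],[0,0,0],40]
  ]
}}

```text
time: 7.73
tool_pos: [0.499, -0.232, 0.1705]
tcp_rot: [0.002, 0.989, 0.15, 0.002]
contact_force: [-0.9, -0.9, -3.1]
finger_gap: 0.0517
```

```bash
python3 g.py .4975 -.233 .165; python3 v.py w9
```

```text
delta tool mm [-1.7077  0.463   5.532 ]
yaw 17.22863919982354 rotvec deg [ 0.2776 -0.2024 -0.0005] 0.051663781512187354 [-0.8678 -0.9398 -3.1494] [ 0.499  -0.232   0.1705] 7.7333
[ 0.499  -0.232   0.1705] [-0.8678 -0.9398 -3.1494] 0.051663781512187354
[[ 0.9551  0.2962  0.0048]
 [ 0.2962 -0.9551 -0.0036]
 [ 0.0035  0.0048 -1.    ]]
```

View pics/w9.png

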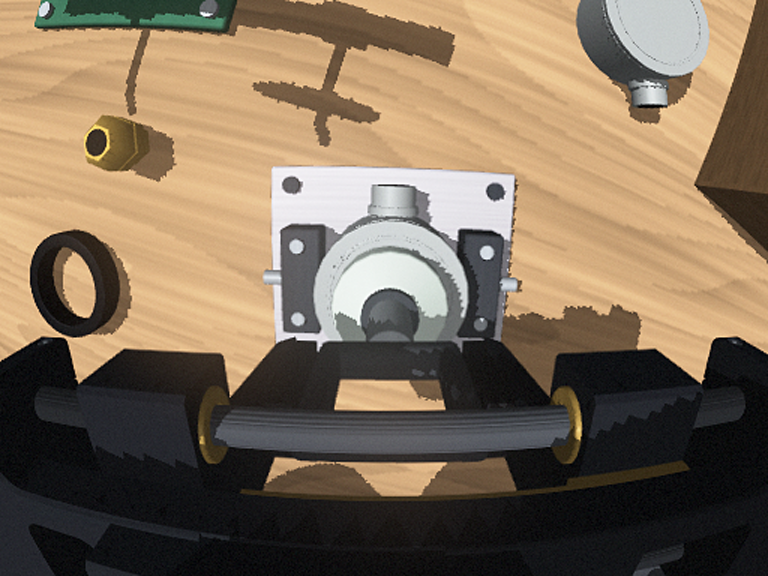

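>>> {"fn": "step_arm", "kwargs": {
  "moves": [
    [[-1,0,4],[0.2,-0.2,0],40],
    [[0,0,3],[0,0,0],40],
    [[0,0,3],[0,0,0],40],
    [[0,0,2],[0,0,0],40]
  ]
}}

```text
time: 8.12
tool_pos: [0.499, -0.233, 0.1602]
tcp_rot: [0.002, 0.989, 0.15, 0.002]
contact_force: [-0.3, -0.2, -3.1]
finger_gap: 0.0515
```

```bash
python3 g.py .4975 -.233 .165; python3 -c "
from h import *
p=plane('wrist',391.5/1.5,220/1.5,.0715);print(p)"
```

```text
delta tool mm [-1.3853 -0.4222 -4.775 ]
yaw 17.237398900100153 rotvec deg [ 0.3119 -0.1642 -0.0004] 0.05154952511457692 [-0.301  -0.1588 -3.1327] [ 0.499  -0.233   0.1602] 8.1167
[ 0.53937021 -0.22106787  0.0715    ]
```

>>> {"fn": "step_arm", "kwargs": {
  "moves": [
    [[-1,0,2],[0,0,0],40],
    [[0,0,2],[0,0,0],40],
    [[0,0,2],[0,0,0],40]
  ]
}}

```text
time: 8.37
tool_pos: [0.4986, -0.2335, 0.1551]
tcp_rot: [0.003, 0.989, 0.15, 0.003]
contact_force: [-0.3, 0.5, -2.6]
finger_gap: 0.0517
```

>>> {"fn": "step_arm", "kwargs": {
  "moves": [
    [[0,0,2],[0,0,0],40],
    [[0,0,2],[0,0,0],40],
    [[0,0,2],[0,0,0],40]
  ]
}}

```text
time: 8.62
tool_pos: [0.499, -0.2336, 0.1522]
tcp_rot: [0.004, 0.989, 0.15, 0.004]
contact_force: [-6.3, 4.2, 25.0]
finger_gap: 0.0519
```

```bash
python3 g.py .4975 -.233 .165; python3 v.py w10;python3 - <<'E'
from h import *
for n in ['scene','side']:
    cv2.imwrite(f'pics/{n}2.png',cams.get_image(n)[:,:,::-1])
crop('pics/scene2.png','pics/s2c.png',150,250,250,350,6)
crop('pics/side2.png','pics/d2c.png',240,90,340,190,6)
E
```

```text
delta tool mm [ -1.2098  -0.9034 -12.8535]
yaw 17.244131036759672 rotvec deg [ 0.5398 -0.4087 -0.0019] 0.051943700592231946 [-6.3045  4.151  25.0252] [ 0.499  -0.2336  0.1522] 8.6167
[ 0.499  -0.2336  0.1522] [-6.3045  4.151  25.0252] 0.051943700592231946
[[ 0.955   0.2964  0.0096]
 [ 0.2964 -0.955  -0.0069]
 [ 0.0071  0.0094 -0.9999]]
```

View pics/s2c.png

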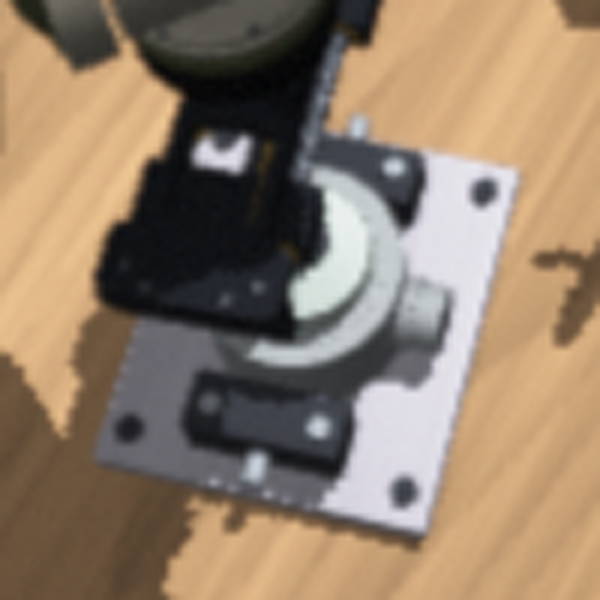

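View pics/d2c.png

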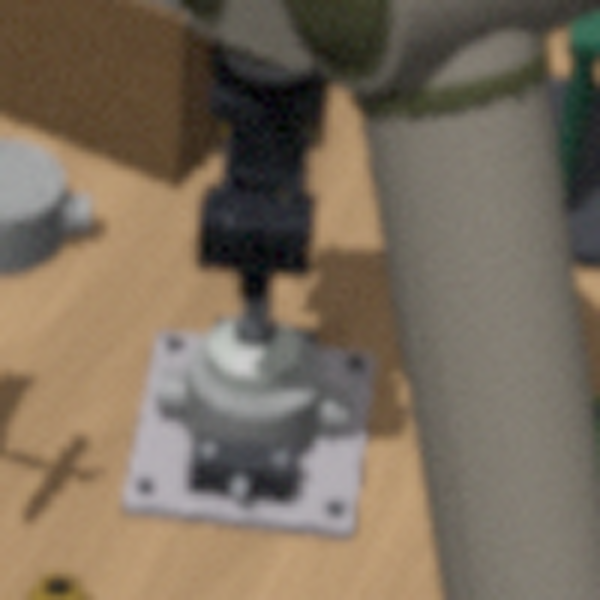

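View pics/w10.png

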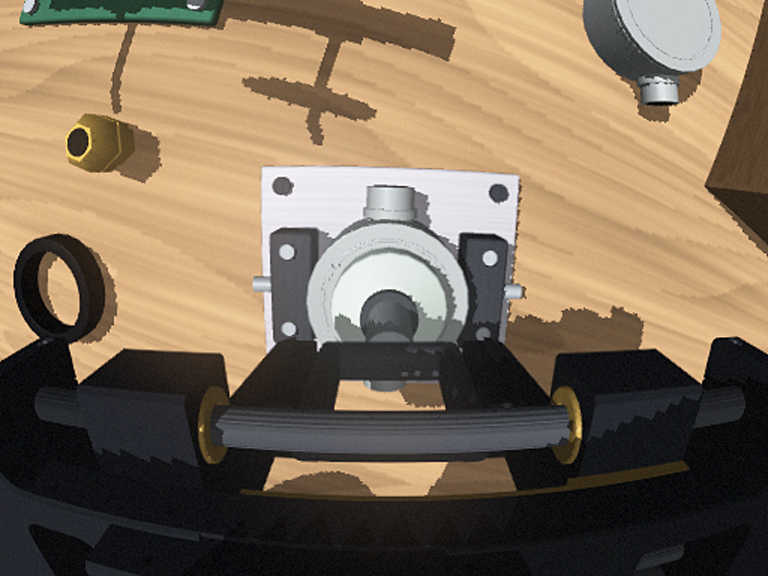

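>>> {"fn": "step_arm", "kwargs": {
  "moves": [
    [[0,0,3],[0,0,0],40],
    [[0,0,3],[0,0,0],40]
  ]
}}

```text
time: 8.93
tool_pos: [0.4993, -0.2334, 0.1521]
tcp_rot: [0.006, 0.989, 0.15, 0.006]
contact_force: [-8.3, 4.3, 28.7]
finger_gap: 0.0518
```

It has come to a hard stop at the home height with about 32 N of contact. I lift off and check the cover.

>>> {"fn": "step_arm", "kwargs": {
  "moves": [
    [[0,0,-2],[0,0,0],40],
    [[0,0,-10],[0.5,-0.5,0],40],
    [[0,0,-20],[0,0,0],40],
    [[0,0,-30],[0,0,0],40],
    [[0,0,-35],[0,0,0],40],
    [[0,0,-25],[0,0,0],40],
    [[-20,0,-15],[0,0,0],40],
    [[-25,0,0],[0,0,0],40],
    [[-25,0,0],[0,0,0],40],
    [[-15,0,0],[0,0,0],40],
    [[0,0,0],[0,0,0],40]
  ]
}}

```text
time: 9.85
tool_pos: [0.4141, -0.2587, 0.2921]
tcp_rot: [0.001, 0.989, 0.151, -0.002]
contact_force: [-0.1, -0.6, -2.9]
finger_gap: 0.052
```

```bash
python3 g.py .615 .114 .3 4; python3 v.py w11;python3 - <<'E'
from h import *
for n in ['scene','side']:
    cv2.imwrite(f'pics/{n}3.png',cams.get_image(n)[:,:,::-1])
crop('pics/scene3.png','pics/s3c.png',150,250,250,350,6)
crop('pics/side3.png','pics/d3c.png',240,90,340,190,6)
E
```

```text
delta tool mm [ 302.9695 -295.6314   -9.4984]
yaw 17.380168447259965 rotvec deg [ 0.0845  0.2448 13.3803] 0.05200740691490735 [-0.1133 -0.6333 -2.8588] [ 0.4141 -0.2587  0.2921] 9.85
[ 0.4141 -0.2587  0.2921] [-0.1133 -0.6333 -2.8588] 0.05200740691490735
[[ 0.9543  0.2987 -0.0039]
 [ 0.2987 -0.9543 -0.0022]
 [-0.0044  0.001  -1.    ]]
```

View pics/s3c.png

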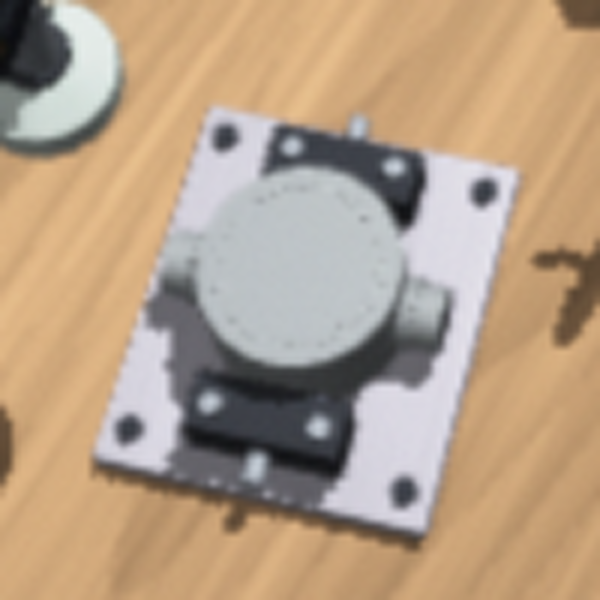

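View pics/d3c.png

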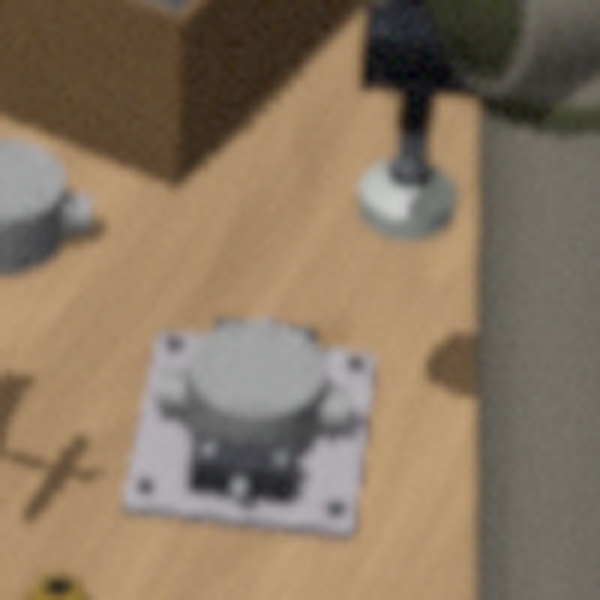

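View pics/w11.png

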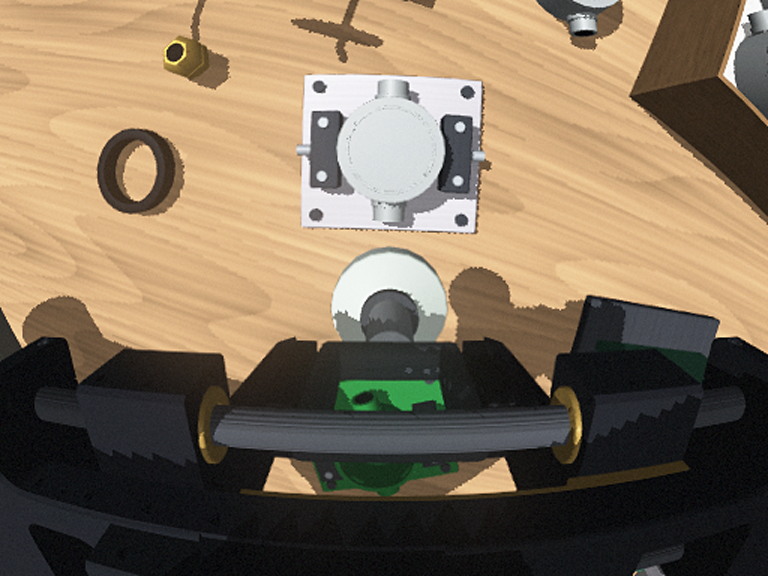

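Run:
```python
from h import *
np.set_printoptions(precision=4,suppress=True)
def cover(f,n,box):
    # grey cover edges: detect via threshold difference
    pass
a=(150+(299-2.5)/6,250+(267-2.5)/6); d=(240+(258-2.5)/6,90+(370-2.5)/6)
print(tri([ray('scene',*a),ray('side',*d)]))
print([proj('scene',[.4975,-.234,z]) for z in (.0725,.065)],[proj('side',[.4975,-.234,z]) for z in (.0725,.065)])
# measured image shift of the cover by phase correlation
for n,b in [('scene',(182,276,218,312))]:
    x0,y0,x1,y1=b
    A=cv2.cvtColor(cv2.imread(f'pics/{n}0.png'),6)[y0:y1,x0:x1].astype(np.float32);B=cv2.cvtColor(cv2.imread(f'pics/{n}3.png'),6)[y0:y1,x0:x1].astype(np.float32)
    print(n,cv2.phaseCorrelate(A,B,cv2.createHanningWindow(A.shape[::-1],cv2.CV_32F)))
```

```text
(array([ 0.4961, -0.2337,  0.0622]), [np.float64(0.0008297929835182874), np.float64(0.0008297929835183527)])
[array([199.0759, 292.8912]), array([199.3849, 293.9804])] [array([282.1991, 149.1713]), array([282.1022, 150.5985])]
scene ((0.07446191208326525, 0.7018160486218967), 1.0845738034925343)
```

The cover has dropped by about the expected amount (triangulated z ≈ 0.062, hard stop at ≈ 0.065) and sits level, so it is home. I move to the front of the empty hook.

>>> {"fn": "step_arm", "kwargs": {
  "moves": [
    [[0,0,0],[0,0,4.5],40],
    [[4,-12,0],[0,0,4.5],40],
    [[8,-24,0],[0,0,4.4],40],
    [[10,-34,0],[0,0,0],40],
    [[10,-36,0],[0,0,0],40],
    [[10,-36,0],[0,0,0],40],
    [[10,-36,0],[0,0,0],40],
    [[10,-36,0],[0,0,0],40],
    [[10,-36,0],[0,0,0],40],
    [[10,-36,0],[0,0,0],40],
    [[10,-30,0],[0,0,0],40],
    [[5,-15,0],[0,0,0],40]
  ]
}}

```text
time: 11.0
tool_pos: [0.4989, 0.0974, 0.2857]
tcp_rot: [-0.001, 1.0, 0.031, -0.003]
contact_force: [0.5, -0.6, -3.3]
finger_gap: 0.0518
```

>>> {"fn": "step_arm", "kwargs": {
  "moves": [
    [[0,0,0],[0,0,0],40],
    [[0,0,0],[0,0,0],40],
    [[0,0,0],[0,0,0],40]
  ]
}}

```text
time: 11.25
tool_pos: [0.5, 0.1029, 0.2839]
tcp_rot: [-0.002, 0.999, 0.035, -0.005]
contact_force: [0.5, 0.9, -3.2]
finger_gap: 0.0519
```

```bash
python3 g.py .52 .113 .26 4; python3 v.py w12
```

```text
delta tool mm [20.8703 -8.5243 23.7745]
yaw 4.067231621177224 rotvec deg [-0.2149  0.5163  0.0663] 0.05191045035224674 [ 0.5152  0.875  -3.2457] [0.5    0.1029 0.2839] 11.25
[0.5    0.1029 0.2839] [ 0.5152  0.875  -3.2457] 0.05191045035224674
[[ 0.9974  0.0709 -0.0093]
 [ 0.0709 -0.9975  0.0031]
 [-0.009  -0.0038 -1.    ]]
```

View pics/w12.png

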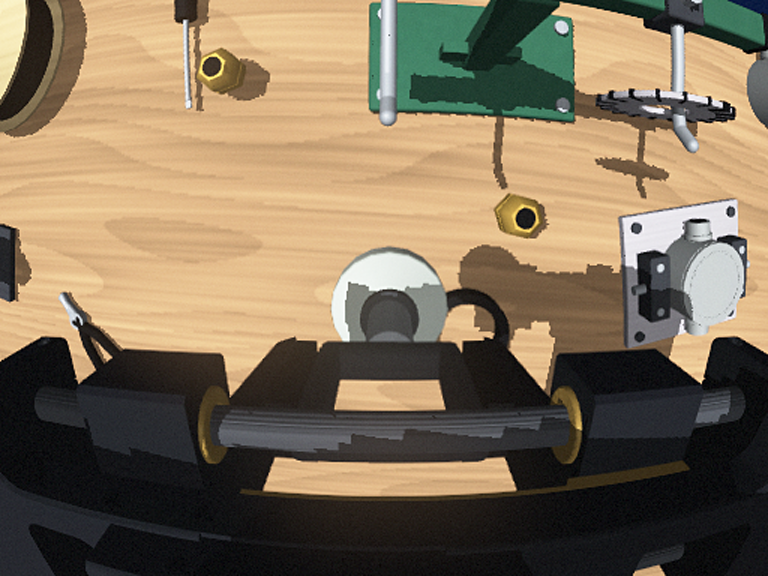

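The wrist view shows the hook rod on the tool's centreline (tip at (388,117), rod vertical at u ≈ 388, foot centre at 389), so yaw and lateral alignment are good.

Run:
```python
from h import *
np.set_printoptions(precision=4,suppress=True)
s=ctrl.sense();M=rot(s['tcp_rot'])
for (u,v,z) in [(388,115,.228),(388,40,.211),(388,3,.211)]:
    p=plane('wrist',u/1.5,v/1.5,z);print(p,1000*M.inv().apply(p-s['tool_pos']))
for S in [(.614,.1115,.215),(.595,.1105,.228)]: print(proj('wrist',S)*1.5)
```

```text
[0.5922 0.111  0.228 ] [93.0833 -1.7139 55.0983]
[0.6324 0.1139 0.211 ] [133.5611  -1.7421  71.7317]
[0.6526 0.1153 0.211 ] [153.7705  -1.7389  71.5482]
[390.2963  73.9157]
[389.5228 108.9389]
```

>>> {"fn": "step_arm", "kwargs": {
  "moves": [
    [[8,0,15],[-0.2,0.5,0],40],
    [[8,-1,20],[0,0,0],40],
    [[8,0,22],[0,0,0],40],
    [[4,0,18],[0,0,0],40],
    [[2,0,8],[0,0,0],40],
    [[0,0,0],[0,0,0],40],
    [[0,0,0],[0,0,0],40]
  ]
}}

```text
time: 11.88
tool_pos: [0.5321, 0.0988, 0.1995]
tcp_rot: [0.001, 1.0, 0.03, 0.002]
contact_force: [0.5, 0.4, -3.0]
finger_gap: 0.0524
```

```bash
python3 g.py .615 .112 .199 4; python3 v.py w13
```

```text
delta tool mm [83.5524 -8.1357  0.7821]
yaw 3.4635491563388063 rotvec deg [ 0.0928 -0.2108 -0.5366] 0.052370195885567024 [ 0.542   0.3648 -2.9593] [0.5321 0.0988 0.1995] 11.8833
[0.5321 0.0988 0.1995] [ 0.542   0.3648 -2.9593] 0.052370195885567024
[[ 0.9982  0.0604  0.0038]
 [ 0.0604 -0.9982 -0.0014]
 [ 0.0037  0.0016 -1.    ]]
```

View pics/w13.png

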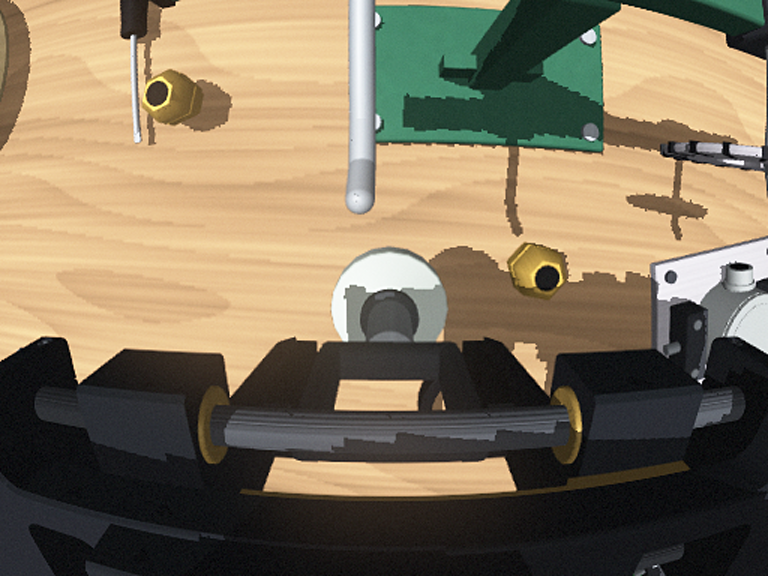

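Run:
```python
from h import *
np.set_printoptions(precision=4,suppress=True)
s=ctrl.sense();M=rot(s['tcp_rot'])
for (u,v,z) in [(361,195,.230),(361,160,.213),(361,70,.211)]:
    p=plane('wrist',u/1.5,v/1.5,z);print(p,1000*M.inv().apply(p-s['tool_pos']))
```

```text
[0.593  0.1111 0.23  ] [ 61.6151  -8.5359 -30.0043]
[0.6025 0.1127 0.213 ] [ 71.1597  -9.5352 -12.9656]
[0.6305 0.1145 0.211 ] [ 99.1354  -9.6414 -10.8478]
```

>>> {"fn": "step_arm", "kwargs": {
  "moves": [
    [[0,-4,0],[0,0,-0.3],40],
    [[0,-3,0],[0,0,-0.2],40],
    [[0,0,0],[0,0,0],40]
  ]
}}

```text
time: 12.18
tool_pos: [0.5322, 0.1059, 0.2026]
tcp_rot: [0.001, 0.999, 0.035, 0.004]
contact_force: [-0.1, -0.0, -3.7]
finger_gap: 0.0516
```

```bash
python3 g.py .615 .112 .199 4; python3 v.py w14
```

```text
delta tool mm [82.9761 -0.37    4.3579]
yaw 3.9583249761082526 rotvec deg [ 0.1208 -0.5054 -0.0422] 0.05156789919546962 [-0.0593 -0.0421 -3.6718] [0.5322 0.1059 0.2026] 12.1833
[0.5322 0.1059 0.2026] [-0.0593 -0.0421 -3.6718] 0.05156789919546962
[[ 0.9976  0.069   0.0089]
 [ 0.069  -0.9976 -0.0015]
 [ 0.0088  0.0021 -1.    ]]
```

View pics/w14.png

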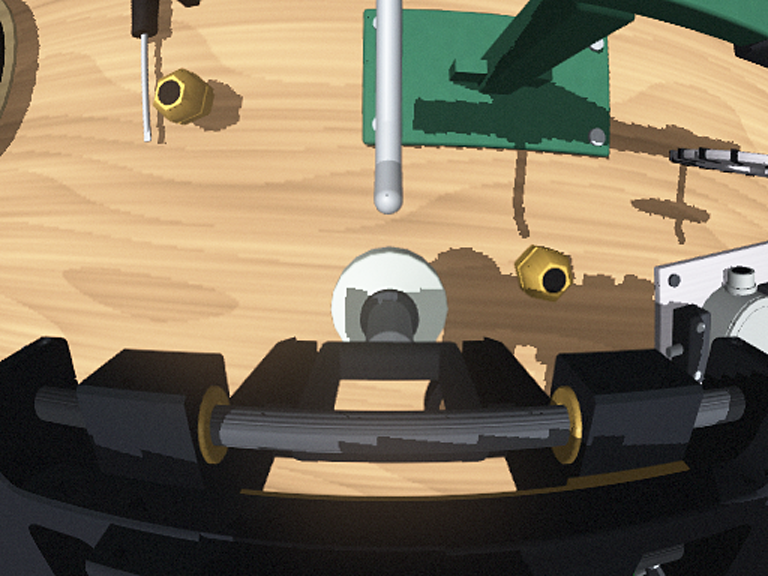

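>>> {"fn": "step_arm", "kwargs": {
  "moves": [
    [[8,0,3],[0,-0.5,0],40],
    [[10,0,2],[0,0,0],40],
    [[10,0,0],[0,0,0],40],
    [[4,0,0],[0,0,0],40],
    [[0,0,0],[0,0,0],40]
  ]
}}

```text
time: 12.65
tool_pos: [0.5681, 0.1086, 0.1981]
tcp_rot: [0.001, 0.999, 0.035, 0.001]
contact_force: [-0.2, 0.5, -3.3]
finger_gap: 0.052
```

```bash
python3 g.py .615 .112 .199 4; python3 v.py w15
```

```text
delta tool mm [47.0509 -0.1355 -0.8499]
yaw 3.9923380737775713 rotvec deg [ 0.1444 -0.1077 -0.0078] 0.05203004035106078 [-0.2387  0.5459 -3.329 ] [0.5681 0.1086 0.1981] 12.65
[0.5681 0.1086 0.1981] [-0.2387  0.5459 -3.329 ] 0.05203004035106078
[[ 0.9976  0.0696  0.0021]
 [ 0.0696 -0.9976 -0.0024]
 [ 0.0019  0.0025 -1.    ]]
```

View pics/w15.png

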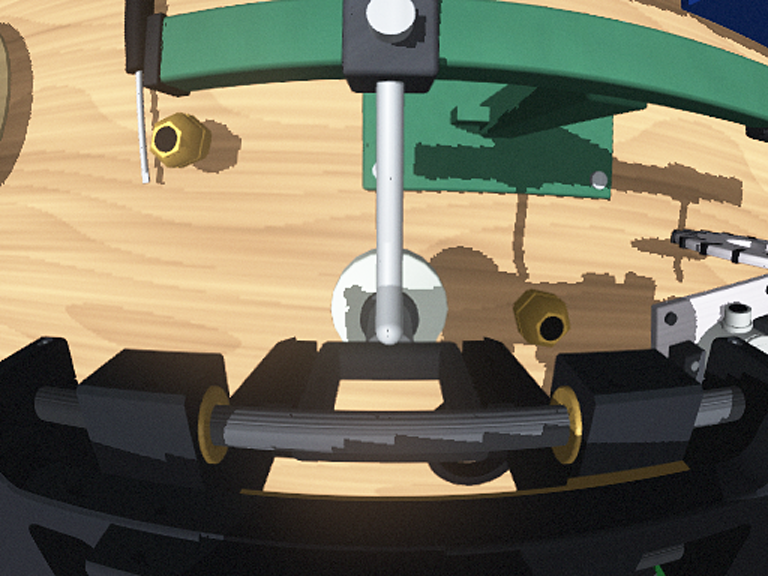

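>>> {"fn": "step_arm", "kwargs": {
  "moves": [
    [[5,0,-1],[0,0,0],40],
    [[6,0,0],[0,0,0],40],
    [[6,0,0],[0,0,0],40],
    [[3,0,0],[0,0,0],40],
    [[0,0,0],[0,0,0],40]
  ]
}}

```text
time: 13.12
tool_pos: [0.5893, 0.1101, 0.1989]
tcp_rot: [0.001, 0.999, 0.035, 0.0]
contact_force: [-0.1, -1.1, -2.9]
finger_gap: 0.0521
```

```bash
python3 g.py .615 .112 .199 4; python3 v.py w16
```

```text
delta tool mm [25.7773 -0.1301 -0.0776]
yaw 3.989264836902412 rotvec deg [ 0.1422 -0.044  -0.0108] 0.05214349926003104 [-0.1369 -1.0504 -2.8746] [0.5893 0.1101 0.1989] 13.1167
[0.5893 0.1101 0.1989] [-0.1369 -1.0504 -2.8746] 0.05214349926003104
[[ 0.9976  0.0696  0.0009]
 [ 0.0696 -0.9976 -0.0024]
 [ 0.0008  0.0025 -1.    ]]
```

View pics/w16.png

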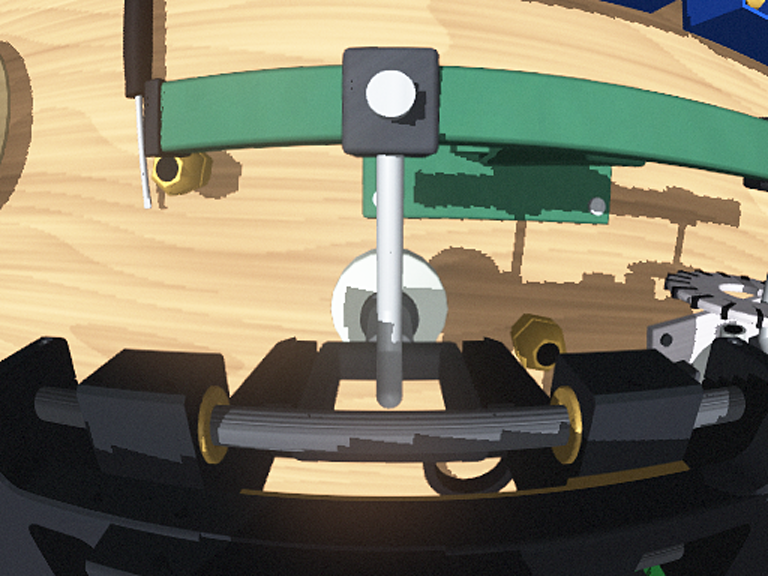

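Run:
```python
from h import *
s=ctrl.sense();M=rot(s['tcp_rot'])
for (u,v,z) in [(390,93,.236),(390,47,.23),(390,154,.222),(390,103,.228)]:
    p=plane('wrist',u/1.5,v/1.5,z);print(p,1000*M.inv().apply(p-s['tool_pos']))
```

```text
[0.67591811 0.11722303 0.236     ] [ 87.20515616  -0.9995941  -37.08765812]
[0.68947107 0.1181349  0.23      ] [100.78532817  -0.98077587 -31.07992668]
[0.66131214 0.1161487  0.222     ] [ 72.55193948  -0.97885418 -23.09583417]
[0.6746186  0.11709809 0.228     ] [ 85.89558892  -0.98508663 -29.08833616]
```

>>> {"fn": "step_arm", "kwargs": {
  "moves": [
    [[5,0,0],[0,0,0],40],
    [[6,0,0],[0,0,0],40],
    [[6,0,0],[0,0,0],40],
    [[4,0,0],[0,0,0],40],
    [[2,0,0],[0,0,0],40],
    [[0,0,0],[0,0,0],40]
  ]
}}

```text
time: 13.67
tool_pos: [0.6143, 0.1118, 0.1989]
tcp_rot: [0.001, 0.999, 0.035, 0.0]
contact_force: [-0.4, 0.3, -3.5]
finger_gap: 0.0515
```

```bash
python3 g.py .615 .112 .176 4; python3 v.py w17
python3 - <<'E'
from h import *
for n in ['scene','side']:
    cv2.imwrite(f'pics/{n}4.png',cams.get_image(n)[:,:,::-1])
crop('pics/scene4.png','pics/s4c.png',250,120,370,240,5)
crop('pics/side4.png','pics/d4c.png',160,110,280,230,5)
E
```

```text
delta tool mm [ 0.7249 -0.1605 22.8774]
yaw 3.990130057759098 rotvec deg [ 0.1401 -0.0269 -0.0099] 0.05146135186318363 [-0.366   0.329  -3.4819] [0.6143 0.1118 0.1989] 13.6667
[0.6143 0.1118 0.1989] [-0.366   0.329  -3.4819] 0.05146135186318363
[[ 0.9976  0.0696  0.0006]
 [ 0.0696 -0.9976 -0.0024]
 [ 0.0005  0.0024 -1.    ]]
```

View pics/w17.png

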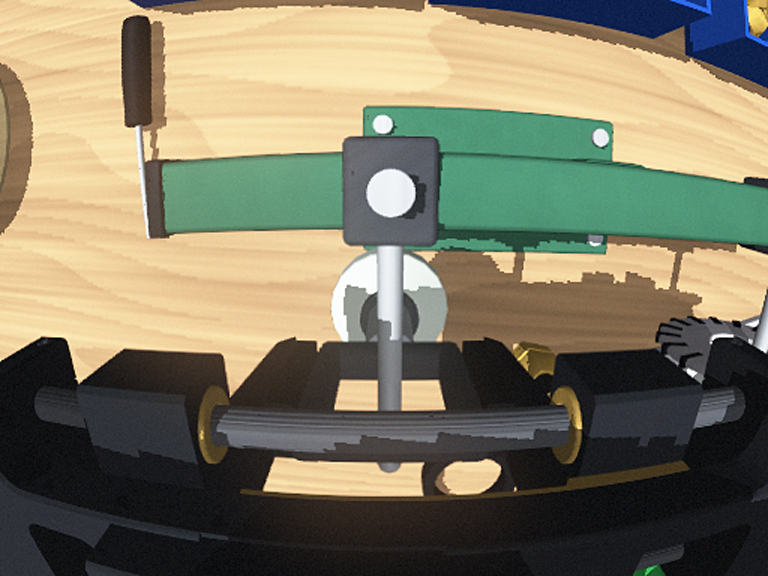

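View pics/s4c.png

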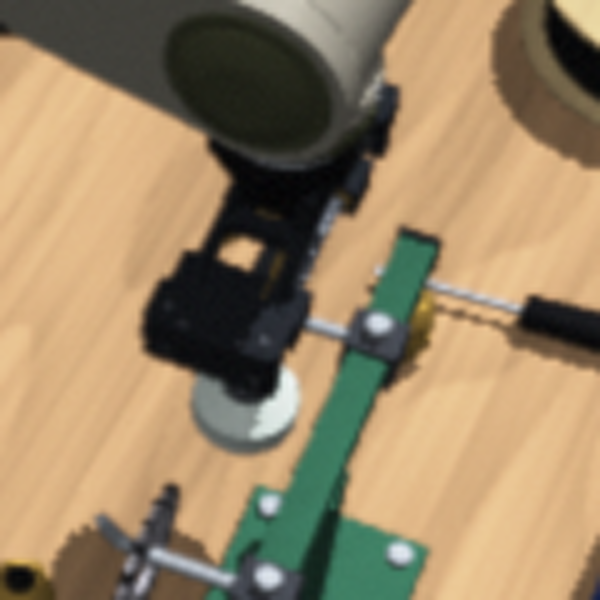

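View pics/d4c.png

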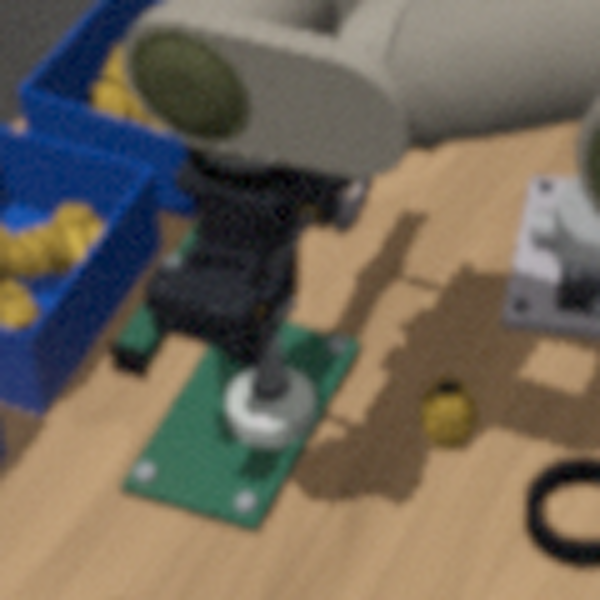

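>>> {"fn": "step_arm", "kwargs": {
  "moves": [
    [[0,0,5],[0.1,0,0],40],
    [[0,0,6],[0,0,0],40],
    [[0,0,5],[0,0,0],40],
    [[0,0,3],[0,0,0],40],
    [[0,0,1],[0,0,0],40],
    [[0,0,0],[0,0,0],40]
  ]
}}

```text
time: 14.32
tool_pos: [0.6129, 0.1119, 0.1768]
tcp_rot: [0.0, 0.999, 0.035, -0.0]
contact_force: [0.0, -0.1, 0.1]
finger_gap: 0.0515
```

```bash
python3 g.py .6145 .112 .176 4
```

```text
delta tool mm [ 1.6564 -0.0285  0.7762]
yaw 3.997842763697536 rotvec deg [ 0.0281  0.0317 -0.0021] 0.051511059724877156 [ 0.0487 -0.0921  0.1018] [0.6129 0.1119 0.1768] 14.3167
```

The wrist force has gone from −3.5 N to 0, so the hook is carrying the pusher. I open gently.

>>> {"fn": "step_arm", "kwargs": {
  "moves": [
    [[0,0,0],[0,0,0],51],
    [[0,0,0],[0,0,0],52],
    [[0,0,0],[0,0,0],53],
    [[0,0,0],[0,0,0],54],
    [[0,0,0],[0,0,0],56],
    [[0,0,0],[0,0,0],58],
    [[0,0,0],[0,0,0],60],
    [[0,0,0],[0,0,0],62]
  ]
}}

```text
time: 14.98
tool_pos: [0.614, 0.1119, 0.1795]
tcp_rot: [0.0, 0.999, 0.035, 0.003]
contact_force: [-0.9, -0.0, 0.4]
finger_gap: 0.0617
```

```bash
python3 g.py .6145 .112 .176 4;python3 v.py w18
```

```text
delta tool mm [ 0.4532 -0.1011  3.4658]
yaw 3.9981618554568 rotvec deg [ 0.0523 -0.2937 -0.002 ] 0.06174072868850542 [-0.856  -0.016   0.4491] [0.614  0.1119 0.1795] 14.9833
[0.614  0.1119 0.1795] [-0.856  -0.016   0.4491] 0.06174072868850542
[[ 0.9976  0.0697  0.0052]
 [ 0.0697 -0.9976 -0.0006]
 [ 0.0051  0.0009 -1.    ]]
```

View pics/w18.png

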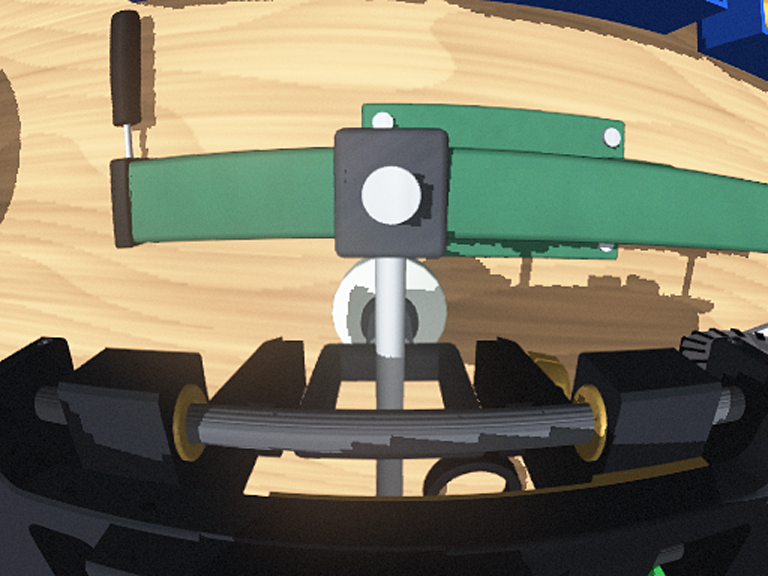

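>>> {"fn": "step_arm", "kwargs": {
  "moves": [
    [[0,0,0],[0,0,0],70],
    [[0,0,0],[0,0,0],78],
    [[0,0,0],[0,0,0],78],
    [[0,0,-6],[0,0,0],78],
    [[0,0,-12],[0,0,0],78],
    [[0,0,-15],[0,0,0],78],
    [[0,0,-20],[0,0,0],78],
    [[0,0,-20],[0,0,0],78],
    [[0,0,-25],[0,0,0],78],
    [[0,0,-25],[0,0,0],78],
    [[0,0,-15],[0,0,0],78],
    [[0,0,0],[0,0,0],78]
  ]
}}

```text
time: 16.03
tool_pos: [0.6124, 0.1119, 0.326]
tcp_rot: [0.0, 0.999, 0.035, 0.002]
contact_force: [0.1, -0.3, -0.1]
finger_gap: 0.0783
```

```bash
python3 g.py .5 0.1 .35 4;python3 v.py w19
```

```text
delta tool mm [-112.8763    4.0932  -24.3266]
yaw 3.998767389986343 rotvec deg [ 0.0453 -0.1866 -0.0013] 0.07825745625650345 [ 0.073  -0.2676 -0.0569] [0.6124 0.1119 0.326 ] 16.0333
[0.6124 0.1119 0.326 ] [ 0.073  -0.2676 -0.0569] 0.07825745625650345
[[ 0.9976  0.0697  0.0033]
 [ 0.0697 -0.9976 -0.0006]
 [ 0.0033  0.0008 -1.    ]]
```

View pics/w19.png

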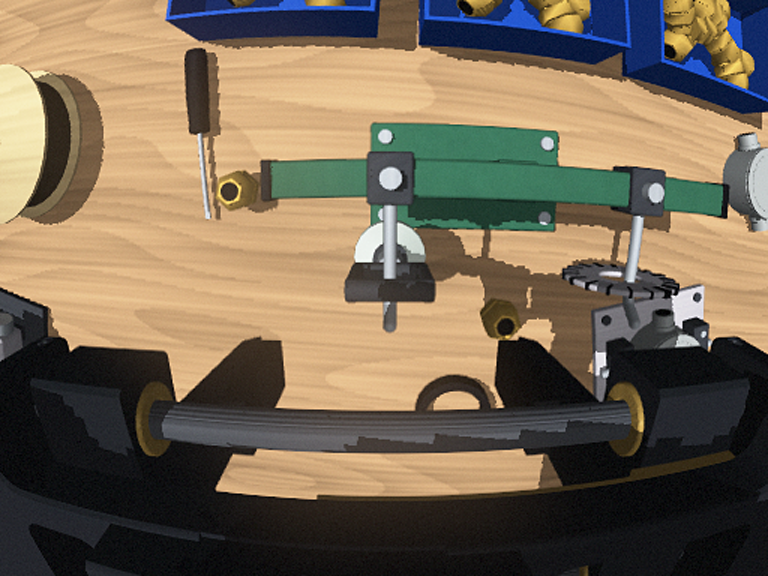

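The pusher hangs from the hook, with its bar over the rod at (390,282) and the tip in front at (390,325). I back the arm away and let it settle.

>>> {"fn": "step_arm", "kwargs": {
  "moves": [
    [[-10,0,-10],[0,0,0],78],
    [[-20,0,-10],[0,0,0],78],
    [[-30,0,0],[0,0,0],78],
    [[-30,0,0],[0,0,0],78],
    [[-30,0,0],[0,0,0],78],
    [[-30,0,0],[0,0,0],78],
    [[-20,0,0],[0,0,0],78],
    [[-10,0,0],[0,0,0],78],
    [[0,0,0],[0,0,0],78],
    [[0,0,0],[0,0,0],78],
    [[0,0,0],[0,0,0],78],
    [[0,0,0],[0,0,0],78]
  ]
}}

```text
time: 17.08
tool_pos: [0.4161, 0.099, 0.3372]
tcp_rot: [-0.0, 0.999, 0.035, -0.009]
contact_force: [-0.2, -0.4, 0.8]
finger_gap: 0.0781
```

>>> {"fn": "step_arm", "kwargs": {
  "moves": [
    [[0,0,0],[0,0,0],78],
    [[0,0,0],[0,0,0],78],
    [[0,0,0],[0,0,0],78],
    [[0,0,0],[0,0,0],78],
    [[0,0,0],[0,0,0],78],
    [[0,0,0],[0,0,0],78],
    [[0,0,0],[0,0,0],78],
    [[0,0,0],[0,0,0],78],
    [[0,0,0],[0,0,0],78],
    [[0,0,0],[0,0,0],78],
    [[0,0,0],[0,0,0],78],
    [[0,0,0],[0,0,0],78]
  ]
}}

```text
time: 18.08
tool_pos: [0.4182, 0.0989, 0.3357]
tcp_rot: [-0.0, 0.999, 0.035, -0.01]
contact_force: [-0.6, -0.1, 0.3]
finger_gap: 0.0781
```

```bash
python3 v.py w20
python3 - <<'E'
from h import *
ims=[]
for i in range(6):
    ims.append(cams.get_image('scene').astype(int))
d=[np.abs(a-ims[0])[120:320,150:350].max() for a in ims[1:]];print('scene max diffs',d)
cv2.imwrite('pics/scene5.png',ims[-1][:,:,::-1].astype(np.uint8))
cv2.imwrite('pics/side5.png',cams.get_image('side')[:,:,::-1])
crop('pics/scene5.png','pics/s5c.png',170,130,350,320,3)
crop('pics/side5.png','pics/d5c.png',160,110,310,230,5)
E
```

```text
[0.4182 0.0989 0.3357] [-0.6063 -0.0521  0.2639] 0.07814301457846445
[[ 0.9974  0.0695 -0.0203]
 [ 0.0695 -0.9976 -0.0001]
 [-0.0203 -0.0013 -0.9998]]
scene max diffs [np.int64(10), np.int64(8), np.int64(10), np.int64(8), np.int64(9)]
```

View pics/s5c.png

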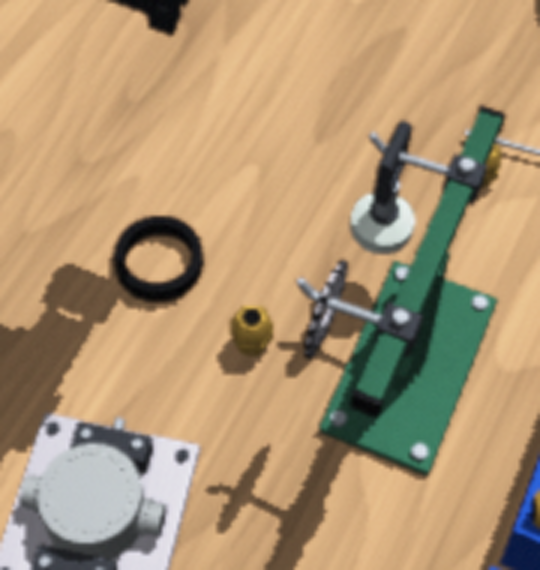

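View pics/d5c.png

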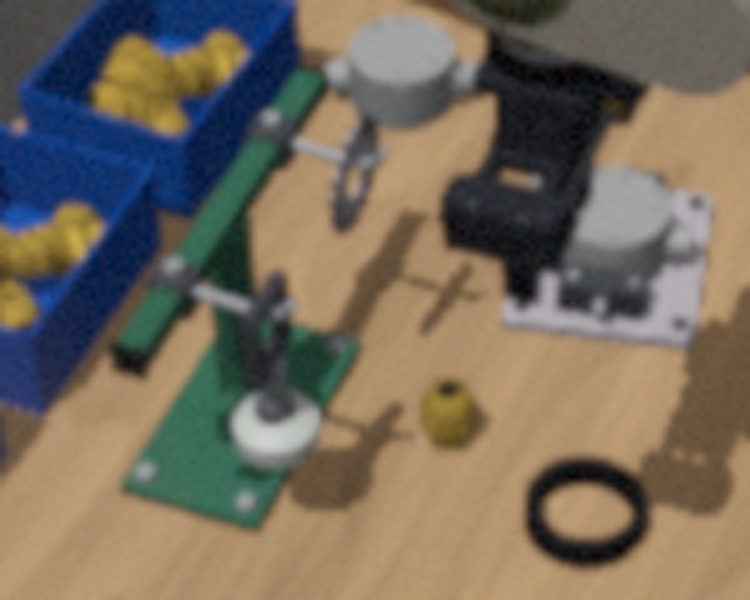

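View pics/w20.png

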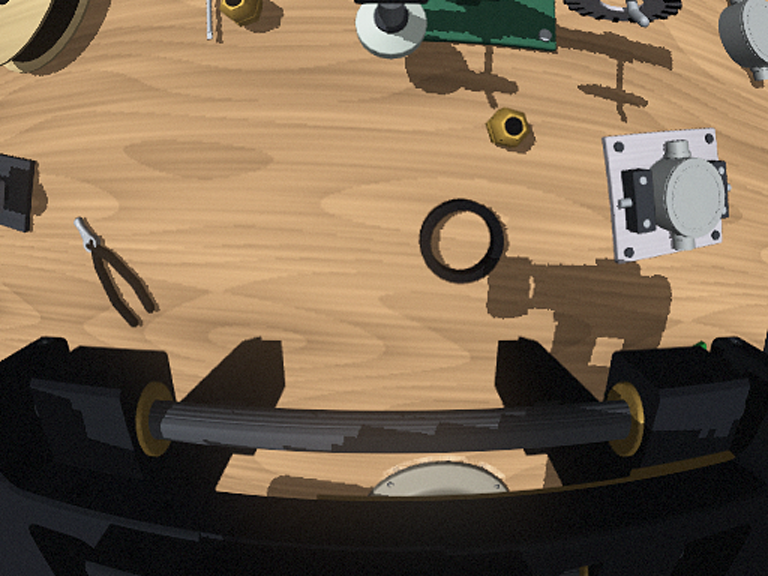

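The pusher hangs still on the free hook (frame-to-frame differences are only noise), the cover is seated and the bystanders are where they were. I hand in.

```bash
python3 -c "
from rig import ctrl
print(ctrl.sense()['time']);print(ctrl.finish_job())"
```

```text
18.4833
the job is handed in; nothing more can be done
None
```

I pressed the cover home with the pusher's foot, hung the pusher by its handle on the empty (left) hook, and handed the job in at 18.5 s. No verdict was reported.

**Cover:** The foot met a hard stop at about 32 N, at the height where a seated cover should be (about 65 mm above the bench).
- **Camera height:** The two-view measurement gave 62 mm, 3 mm lower than expected. I put that down to pixel error.
- **Image shift:** The cover moved 0.7 px in the scene picture by correlation, against about 1.1 px predicted. By eye it was about 1 px.
- **The snap:** I never saw it as a separate force peak. It must have passed between force readings.

**Pusher:** The wrist force went from −3.5 N to 0 before I opened the fingers, so the hook was carrying the weight. About two seconds after I let go, the scene images showed only noise between frames. The robot was well clear, and nothing else on the bench looked moved.

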